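Close the dust filter with its cap and wing nut

ROBOT

A 7-joint arm with a two-finger parallel gripper is mounted at the origin on the work surface. World frame = base frame: x ahead of the robot, y to its left, z up, the work surface at z = 0. Lengths are in m, angles in rad, forces in N, time in s.
With the tool pointing down it reaches from about 0.4 to 0.85 m from the base axis. Payload 10.4 kg.
Tool frame: the origin (TCP) lies at the very end of the fingers, on their centre line; the grasp point (between the pads) lies 19 mm behind it (manip.grip_depth is the distance from the TCP to the grasp point, in m); z points along the fingers, y is the direction in which the jaws open and shut (so a half turn about z gives the same grasp; the last joint's range is limited). The gripper opens to 85 mm and grips with 20 to 120 N. Pads are 22 mm wide; open, the fingers measure 114 mm over their backs; the gripper's body (76 mm by 85 mm) begins 54 mm behind the grasp point. The pads swing forward as they close: fully open they stand 13 mm farther back than shut.
Start: joints at [1.239, 0.332, -0.065, 1.46, 0.022, 1.35, -0.088], TCP at [0.19, -0.595, 0.231] pointing down, gripper open.
Joint ranges: [-2.6, 2.6], [-0.5, 2.12], [-1.47, 1.34], [0.16, 2.42], [-1.27, 4.41], [0.06, 2.06], [-2.6, 2.6]. Speed limits (rad/s): [2.22, 2.22, 2.79, 2.79, 3.14, 3.14, 3.14].

INTERFACE

Orientations are given as a unit quaternion [x, y, z, w].
In Python, from workcell import manip gives the robot as it stands.
- The arm moves only by the tool step_arm, never from a script. Its argument "motion" is a list of rows, each a list of 6 numbers: the shift along the tool's x, y, z in mm, then the turn, a rotation vector about the tool's x, y, z in degrees. A call has 1 to 20 rows; each row shifts and turns the pose as measured when the row begins, along the tool's axes as they then stand; what a row does not reach is not made up. A row lasts 1/8 s, in which the tool goes at most 62.5 mm and 10.7 degrees, less where a joint would pass 70% of its speed; a pose out of reach is approached as far as the arm can. A call with a gripper value outside its range is refused whole. "jaw" is the finger opening in mm, from 0 to 85.4, set as the call begins (left out, the last holds). The fingers move at their own pace and stop on an object; "force" is the grip in N (left out, the last holds). Time passes only in rows, so rows that do not move let the fingers close. It gives the time, the measured TCP pose, the force and the opening at its end, in the units of the state.
- manip.get_obs(): the state, without advancing time (a new reading comes with each control period).
- manip.camera(name): name is "side" or "top" or "wrist"; returns the picture (420x560x3 uint8, blue, green, red); there is no depth.
- manip.camera_info(name): a dict with "camera_matrix" (3x3 intrinsics, pixels), "R" (3x3) and "t" (3): a world point X has camera coordinates R X + t. Camera axes: x right, y down, z forward; pixel columns grow to the right and rows downward; lengths in m; the calibration is good to about 2 mm. The wrist camera is an equidistant fisheye: a pixel r from the principal point sees the ray r / f radians off the axis. A picture is of the moment at which its call begins: read the wrist's pose just before it. camera_info takes no time and is no camera call; for the wrist camera it gives the pose at the moment of the call.
- manip.hand_in(): hands the job in, once; it reports no verdict.
The state is a dict: "clock": time; "joint_pos": joint angles; "joint_velocities": joint speeds; "tau": joint torques, N m; "position": TCP position; "ee_rot": TCP orientation; "ft_force": force on the tool from outside, world axes, zero at the start; "torque": the same for the moment, N m; "grip_width": opening from 0.0 (shut) to 1.0 (fully open).
Only numpy, scipy, OpenCV 4.12 (cv2) and the standard library are available. Lean on these libraries where they do the work, as an engineer would, in place of code of your own. Each camera call takes 0.05 s, during which the arm holds its last target.

TASK

Close up the dust filter on the workbench: set the round yellow cap over the threaded stud so that it lies flat on the filter, then put the red wing nut on the stud and spin it down clockwise until it is snug, with the cap clearly squeezed down against the filter's springy seal. Let go, and leave everything else on the bench where it stands.

Things in the scene. Friction and masses are not known exactly. Their poses are not given: they have to be found in the camera images.
- unit: Dust filter, fixed to the bench, place and yaw vary: base plate 190 x 160 x 12 mm, blue pot 144 mm across, on it a pleated filter 120 mm across with black rubber top 100 mm above the bench, and a steel stud 22 mm across standing from its centre. A grey outlet pipe 54 mm across, 130 mm tall, has its axis 98 mm from the stud along the unit's +x. Origin on the bench on the stud's axis, z up.
- stud_tip (a point): Tip of the stud, on its axis, 170 mm above the bench. The top 26 mm are a smooth pilot 12.4 mm across with a tapered nose (5 mm long, 6 mm across at the tip).
- stud_thread (a point): Upper end of the stud's thread, on its axis, 144 mm above the bench. Coarse right-hand two-start thread 22 mm across: turning clockwise from above screws the nut down, 20 mm per full turn (3.2 mm per rad), with about 2 mm play up and down. It reaches below the seated cap and does not turn back by itself.
- filter (a joint): How far the sprung filter top is pressed down, in m: 0.0004 when free, 0.006 at its stop. Spring 2.5 N per mm; with the cap lying on it about 0.001. It stays pressed while the nut is tight: well tightened is 0.003 to 0.005, reached about 1 rad after the nut first meets resistance; turning hard on past the stop makes the thread skip and loosen.
- cap_hub (a point): Centre of the hub of the loose yellow cap (110 to 220 g): a disc 130 mm across, 8 mm thick, with a round hub 50 mm across on top, 8 to 34 mm above the underside, and a hole 28 mm across all through. Site on the axis, 21 mm above the underside, z up. Starts flat on the bench, hub up. Seated, the hub's top is about 134 mm above the bench and the stud sticks out 36 mm above it.
- nut_wings (a point): Grip centre of the loose red cast wing nut (280 g), which starts standing upright on the bench: a flange 46 mm across and 20 mm tall, above it the wings, an upright flat bar 76 mm long (point x axis), 20 mm thick (y axis), 20 to 64 mm above the underside. Site on the axis, 42 mm above the underside, z up; 170 to 174 mm above the bench when tight.
- nut_foot (a point): Centre of the wing nut's underside, mouth of its bore: 25 mm across, with four thread lugs that leave 16 mm between them 4 to 9 mm up, from 20 mm a 15 mm square, ending 46 mm up. Let go over the stud it rests upright on the thread, underside 0 to 11 mm above the cap's hub depending on yaw; a quarter of a turn to one turn clockwise, in several grasps, makes it tight, underside on the hub.
- spray: Bystander, to be left alone: slim green spray can, 52 mm across, 140 mm tall, always standing close beside the cap. Origin at its underside.
- jar: Bystander, to be left alone: glass jar with steel lid, 60 mm across, 80 mm tall, always standing close to one end of the wing nut. Origin at its underside.
- hammer: Bystander, to be left alone: hammer lying on the bench near the robot. Origin at its underside.
- screwdriver: Bystander, to be left alone: screwdriver lying on the bench near the robot. Origin at its underside.
- carton: Bystander, to be left alone: cardboard box 70 x 110 x 60 mm at the back. Origin at its underside.
- tin: Bystander, to be left alone: tin 72 mm across, 100 mm tall, at the back. Origin at its underside.
- mug: Bystander, to be left alone: blue mug 76 mm across, 85 mm tall, at the back. Origin at its underside.
Not all that is in view belongs to the job. Leave any purple or turquoise look-alike of the part that bears nut_wings alone.

How it is judged:
By the outcome, as a careful person would: the job done as asked, in the order asked, and still so for the second after the job is handed in, with the robot touching nothing.
It also fails if it takes over 72 s, if anything falls off the work surface, if the arm or the gripper's body presses on something with over 40 N, if the wrist force passes 120 N, or if a joint passes its speed limit or range.

## Working session

There is one attempt and no reset: what is moved stays moved. The work goes in short steps, Python scripts to look and compute and a tool call to move; the robot and the scene stay as the last step left them, time stands still between calls to the robot, and variables do not carry over. Pictures are saved under pics/ and viewed, and the job is handed in when it is done.

Besides the shell and the picture viewer there is one more tool, called after ">>>" as a command line: name --pt "numbers of a row" for each row, then --argument value for the rest. step_arm: Moves the arm, as the interface text tells. Its arguments: {"type":"object","properties":{"motion":{"type":"array"},"jaw":{"type":"number"},"force":{"type":"number"}},"required":["motion"]}

```bash
mkdir -p pics; ls; cat > h.py <<'E'
import numpy as np, cv2
from workcell import manip
def snap(n,f):
    ci=manip.camera_info(n); im=manip.camera(n); cv2.imwrite(f'pics/{f}.png',im); np.savez(f'pics/{f}.npz',K=ci['camera_matrix'],R=ci['R'],t=ci['t'])
    return im,ci
E
python3 - <<'E'
from h import *
for n in ['top','side','wrist']:
    im,ci=snap(n,n+'0'); print(n,np.round(ci['camera_matrix'],1).tolist(),np.round(ci['R'],3).tolist(),np.round(ci['t'],3).tolist(), {k for k in ci})
o=manip.get_obs(); print(o)
E
```

```text
pics
top [[403.5, 0.0, 284.6], [0.0, 403.5, 208.3], [0.0, 0.0, 1.0]] [[0.003, -1.0, 0.001], [-0.983, -0.004, -0.182], [0.182, -0.001, -0.983]] [-0.001, 0.597, 1.122] {'R', 't', 'camera_matrix'}
side [[464.9, 0.0, 274.9], [0.0, 464.9, 211.1], [0.0, 0.0, 1.0]] [[-0.905, -0.426, 0.016], [-0.326, 0.667, -0.67], [0.275, -0.612, -0.742]] [0.512, 0.29, 1.177] {'R', 't', 'camera_matrix'}
wrist [[325.2, 0.0, 277.8], [0.0, 325.2, 204.0], [0.0, 0.0, 1.0]] [[0.303, -0.953, -0.002], [-0.911, -0.291, 0.292], [-0.279, -0.086, -0.956]] [-0.624, -0.039, 0.38] {'R', 't', 'camera_matrix'}
{'clock': 0.15, 'joint_pos': array([ 1.23941119,  0.33272411, -0.06469941,  1.4607147 ,  0.02159973,
        1.34989148, -0.08849982]), 'joint_velocities': array([ 0.00137794, -0.00179741, -0.00032195, -0.00320434,  0.00139983,
       -0.00109539,  0.00143012]), 'tau': array([ 1.78708364e-03, -6.25826025e+01,  4.98544530e-02, -3.91850173e+01,
        1.63216068e-02,  7.66814832e-03, -7.16638056e-05]), 'position': array([ 0.18985811, -0.59518507,  0.2307164 ]), 'ee_rot': array([ 9.88103777e-01,  1.53787693e-01, -1.01417342e-04, -5.11247917e-04]), 'ft_force': array([-0.05884455,  0.15060563, -0.24801324]), 'torque': array([-0.00063005, -0.0247148 , -0.033266  ]), 'grip_width': 1.004482715986359}
```

View pics/top0.png

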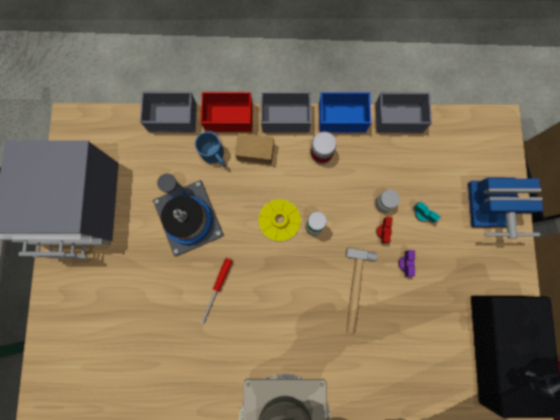

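View pics/side0.png

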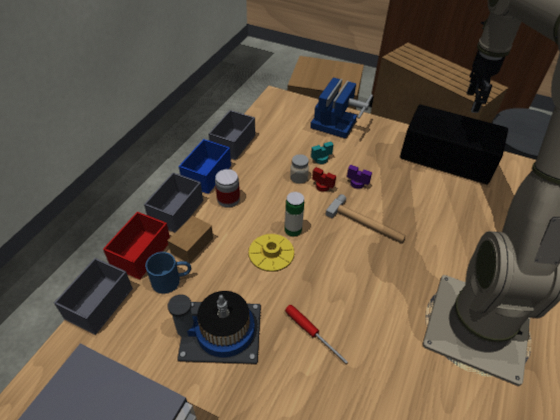

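View pics/wrist0.png

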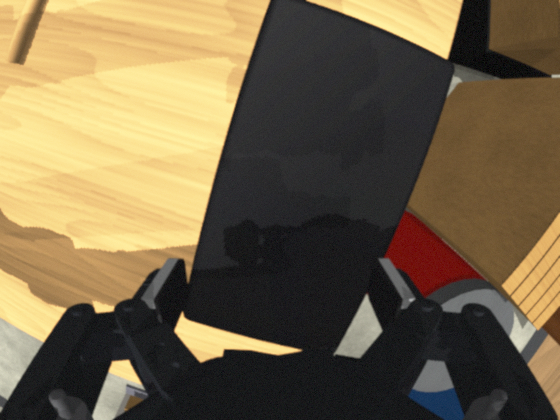

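Top view: red nut at (387,230), purple look-alike at (409,263), turquoise look-alike at (427,213), jar at (388,201), cap at (279,220) with the spray can at (317,222), unit with stud around (180,215), pipe at (168,184). Other red things are the screwdriver handle at (222,272), a bin at (227,112) and the bottom of the tin at (323,155). By the description I choose (387,230). Next: close crops and triangulation.

```bash
cat >> h.py <<'E'
def load(f):
    z=np.load(f'pics/{f}.npz'); return cv2.imread(f'pics/{f}.png'),z
def ray(z,uv,fish=False):
    K,R,t=z['K'],z['R'],z['t']; x=(uv[0]-K[0,2])/K[0,0]; y=(uv[1]-K[1,2])/K[1,1]
    if fish:
        r=np.hypot(x,y); s=np.sin(r)/r if r>1e-9 else 1; d=np.array([x*s,y*s,np.cos(r)])
    else: d=np.array([x,y,1.])
    d=R.T@d; return -R.T@t, d/np.linalg.norm(d)
def plane(z,uv,h,fish=False):
    o,d=ray(z,uv,fish); return o+d*(h-o[2])/d[2]
def tri(*rs):
    A=np.zeros((3,3));b=np.zeros(3)
    for o,d in rs:
        P=np.eye(3)-np.outer(d,d);A+=P;b+=P@o
    X=np.linalg.solve(A,b); return X,[float(np.linalg.norm((np.eye(3)-np.outer(d,d))@(X-o))) for o,d in rs]
def proj(z,X,fish=False):
    c=z['R']@np.asarray(X,float)+z['t']; K=z['K']
    if fish:
        r=np.hypot(c[0],c[1]);th=np.arctan2(r,c[2]);k=th/r if r>1e-9 else 1/c[2]
        return np.array([K[0,2]+K[0,0]*c[0]*k,K[1,2]+K[1,1]*c[1]*k])
    return np.array([K[0,2]+K[0,0]*c[0]/c[2],K[1,2]+K[1,1]*c[1]/c[2]])
def hsvmask(im,lo,hi): return cv2.inRange(cv2.cvtColor(im,cv2.COLOR_BGR2HSV),np.array(lo),np.array(hi))
def crop(im,x,y,w,h,s,f): cv2.imwrite(f'pics/{f}.png',cv2.resize(im[y:y+h,x:x+w],None,fx=s,fy=s,interpolation=cv2.INTER_CUBIC))
E
python3 - <<'E'
from h import *
a,_=load('top0');b,_=load('side0')
c1=cv2.resize(a[160:260,140:240],None,fx=4,fy=4,interpolation=cv2.INTER_CUBIC)
c2=cv2.resize(b[280:380,170:270],None,fx=4,fy=4,interpolation=cv2.INTER_CUBIC)
cv2.imwrite('pics/c_unit.png',np.hstack([c1,c2]))
c1=cv2.resize(a[190:290,360:460],None,fx=4,fy=4,interpolation=cv2.INTER_CUBIC)
c2=cv2.resize(b[130:230,280:380],None,fx=4,fy=4,interpolation=cv2.INTER_CUBIC)
cv2.imwrite('pics/c_nut.png',np.hstack([c1,c2]))
c1=cv2.resize(a[180:260,240:340],None,fx=4,fy=4,interpolation=cv2.INTER_CUBIC)
c2=cv2.resize(b[190:270,230:330],None,fx=4,fy=4,interpolation=cv2.INTER_CUBIC)
cv2.imwrite('pics/c_cap.png',np.hstack([c1,c2]))
E
```

```text
(no output)
```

View pics/c_unit.png

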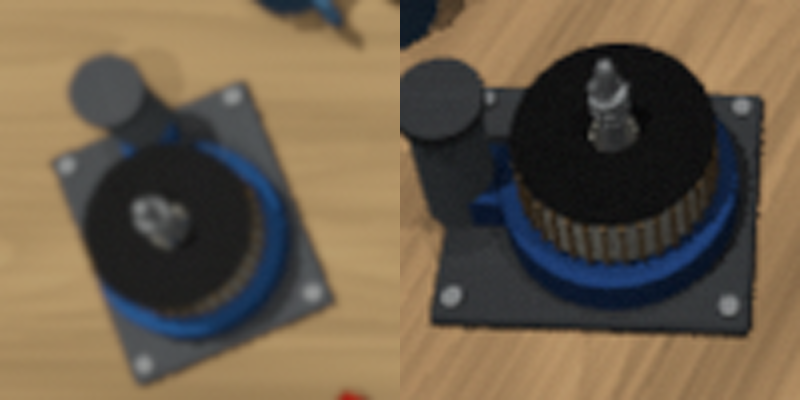

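View pics/c_nut.png

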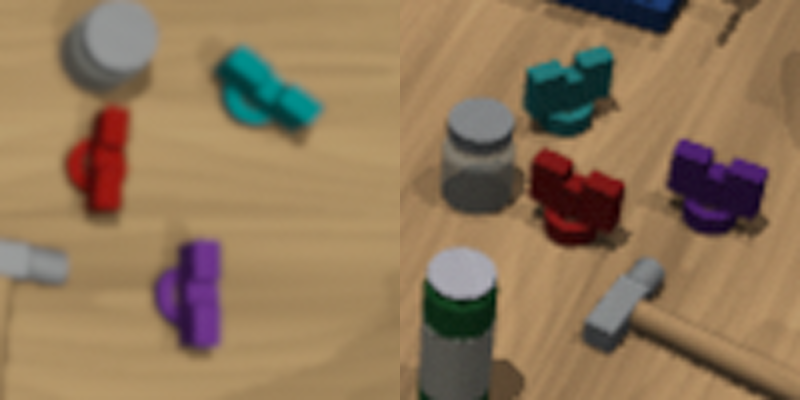

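View pics/c_cap.png

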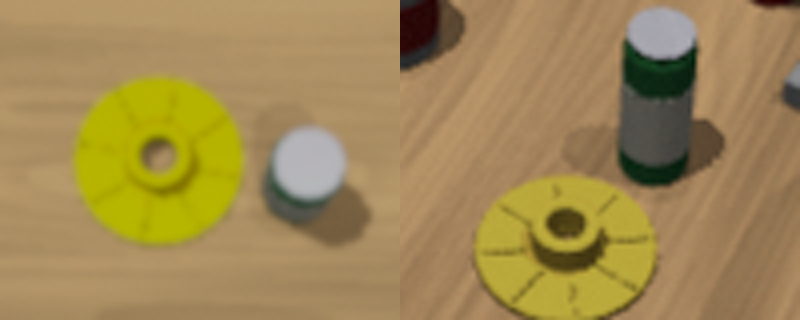

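```bash
python3 - <<'E'
from h import *
a,za=load('top0');b,zb=load('side0')
def T(n,p,q):
    X,e=tri(ray(za,p),ray(zb,q)); print(n,np.round(X,4),np.round(e,4))
    return X
T('hubtop',(279.5,218.75),(271.75,245.5))
T('studtip',(175,211.3),(221,295.5))
T('filtertop',(182,217),(170+215/4,280+132/4))
T('pipe',(140+107/4,160+90/4),(170+42/4,280+98/4))
T('jarlid',(360+121/4,190+37/4),(280+82/4,130+120/4))
T('spraytop',(240+310/4,180+162/4),(230+262/4,190+32/4))
# yellow disc by ellipse
for im,z,n in((a,za,'top'),(b,zb,'side')):
    for nm,lo,hi in(('y',(22,120,60),(34,255,255)),):
        m=hsvmask(im,lo,hi); c=max(cv2.findContours(m,0,1)[0],key=cv2.contourArea); e=cv2.fitEllipse(c); print(n,nm,e, plane(z,e[0],0.008))
    hs=cv2.cvtColor(im,cv2.COLOR_BGR2HSV)
    m=(((hs[...,0]<8)|(hs[...,0]>172))&(hs[...,1]>150)&(hs[...,2]>50)).astype(np.uint8)*255
    for c in cv2.findContours(m,0,1)[0]:
        if cv2.contourArea(c)>60:print(n,'red',cv2.boundingRect(c),cv2.contourArea(c),cv2.minAreaRect(c))
# base plate axis from bolts/plate corners at h=.012
pl=[plane(za,(140+u/4,160+v/4),.012) for u,v in((66,164),(232,96),(312,292),(143,364))]
print(np.round(pl,4)); pl=np.array(pl)
ctr=pl.mean(0);print('ctr',ctr)
E
```

```text
hubtop [0.5694 0.0161 0.0291] [0.0005 0.0005]
studtip [0.5661 0.2891 0.1667] [0.0009 0.0009]
filtertop [0.5638 0.2894 0.0919] [0.0002 0.0002]
pipe [0.6543 0.328  0.1232] [0.0014 0.0014]
jarlid [ 0.6207 -0.3035  0.0726] [0.0004 0.0004]
spraytop [ 0.5481 -0.088   0.1338] [0.0009 0.0009]
top y ((279.1980895996094, 219.67906188964844), (43.06549835205078, 43.45441436767578), 100.62561798095703) [0.57039605 0.0173261  0.008     ]
top red (213, 258, 19, 34) 218.5 ((222.0345001220703, 274.5862121582031), (7.878386974334717, 34.13967514038086), 23.198591232299805)
top red (377, 216, 15, 27) 240.0 ((384.0, 229.0), (14.0, 26.0), 0.0)
top red (200, 92, 52, 40) 1896.5 ((225.5, 111.5), (39.0, 51.0), 90.0)
side y ((270.9814758300781, 251.97946166992188), (36.44532012939453, 44.920589447021484), 90.68212890625) [0.56771681 0.02287139 0.008     ]
side red (285, 305, 34, 32) 347.0 ((301.0, 320.0), (39.59797668457031, 9.899494171142578), 45.0)
side red (104, 212, 63, 67) 1941.0 ((132.28086853027344, 241.26454162597656), (46.26253128051758, 62.968910217285156), 25.25316619873047)
side red (313, 167, 23, 13) 93.0 ((323.988525390625, 174.52622985839844), (23.762826919555664, 7.9591169357299805), 23.629379272460938)
[[0.6257 0.3897 0.012 ]
 [0.6792 0.2661 0.012 ]
 [0.5288 0.2    0.012 ]
 [0.4747 0.3234 0.012 ]]
ctr [0.57713628 0.29480234 0.012     ]
```

```bash
cat >> h.py <<'E'
from scipy.spatial.transform import Rotation as Rn
def pose():
    o=manip.get_obs(); return np.array(o['position']),Rn.from_quat(o['ee_rot']),o
def go(target,az=None):
    """print tool-frame shift in mm to world target, and rotvec (deg) to point straight down with tool y (jaw) at azimuth az deg"""
    p,R,o=pose(); d=R.inv().apply(np.array(target)-p)*1000
    Y=R.as_matrix()[:,1]; a0=np.degrees(np.arctan2(Y[1],Y[0]))
    if az is None: az=a0
    az=a0+((az-a0+90)%180-90)
    y=np.array([np.cos(np.radians(az)),np.sin(np.radians(az)),0]);z=np.array([0,0,-1.]);x=np.cross(y,z)
    rv=(R.inv()*Rn.from_matrix(np.c_[x,y,z])).as_rotvec(degrees=True)
    print('t%.2f'%o['clock'],'tcp',np.round(p,4),'jawaz %.1f'%a0,'shift',np.round(d,1),'rot',np.round(rv,1),'q',np.round(o['joint_pos'],2),'F',np.round(o['ft_force'],1),'M',np.round(o['torque'],2),'grip',round(o['grip_width'],3))
E
python3 - <<'E'
from h import *
p,R,o=pose();ci=manip.camera_info('wrist')
c=-ci['R'].T@ci['t']; print('cam',c,'in tool',R.inv().apply(c-p)*1000,'axis in tool',R.inv().apply(ci['R'][2]), 'camx',R.inv().apply(ci['R'][0]))
a,za=load('top0');b,zb=load('side0')
# wing top ends
for (p,q) in (((360+116/4,190+112/4),(280+153/4,130+160/4)),((360+105/4,190+200/4),(280+210/4,130+185/4))):
    X,e=tri(ray(za,p),ray(zb,q)); print(X,e, plane(za,p,.064))
go((0.50,-0.28,0.26),90)
E
```

```text
cam [ 0.25975323 -0.57295542  0.37311739] in tool [ 7.33388050e+01 -8.41957094e-02 -1.42404146e+02] axis in tool [-0.29167214 -0.00125166  0.95651754] camx [-8.25387894e-04  9.99999101e-01  1.05687173e-03]
[ 0.56363685 -0.30306859  0.05483555] [0.005585659163095475, 0.005585659163095444] [ 0.5676947  -0.29968712  0.064     ]
[ 0.5048608  -0.28954562  0.0617189 ] [0.0005058233981045753, 0.0005058233981046422] [ 0.50412286 -0.28906536  0.064     ]
t0.15 tcp [ 0.1899 -0.5952  0.2307] jawaz -72.3 shift [ 391.3 -206.   -29.1] rot [-0.1  0.  17.7] q [ 1.24  0.33 -0.06  1.46  0.02  1.35 -0.09] F [-0.1  0.2 -0.2] M [-0.   -0.02 -0.03] grip 1.004
```

>>> step_arm --pt "45 -24 -4 0 0 0" --pt "50 -26 -4 0 0 2" --pt "50 -26 -4 0 0 2" --pt "50 -26 -4 0 0 2" --pt "50 -26 -4 0 0 2" --pt "50 -26 -4 0 0 2" --pt "45 -26 -4 0 0 2" --pt "45 -26 -4 0 0 0" --pt "0 0 0 0 0 0" --jaw 85 --force 40

```text
clock: 1.27
position: [0.53, -0.3027, 0.2606]
ee_rot: [0.999, 0.045, -0.001, -0.002]
ft_force: [-0.6, 0.8, 0.4]
grip_width: 0.995
```

```bash
python3 - <<'E'
from h import *
go((0.536,-0.295,0.26),80)
snap('wrist','w1')
E
```

```text
t1.27 tcp [ 0.53   -0.3027  0.2606] jawaz -84.9 shift [ 6.7 -7.2  0.6] rot [-0.2  0.2 15.1] q [ 0.69  0.31 -0.31  1.44  0.09  1.41 -1.1 ] F [-0.6  0.8  0.4] M [-0.08  0.    0.04] grip 0.995
```

View pics/w1.png

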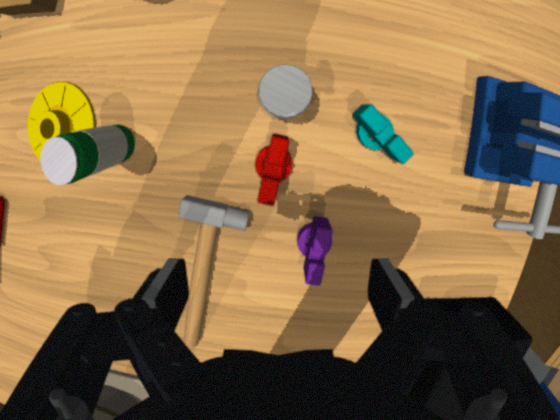

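Fisheye view shows the red nut at (274,168) with the jar at (286,91) off one end, and the purple (315,250) and turquoise (382,132) look-alikes separate. The choice is confirmed. Moving on to the cap.

```bash
python3 - <<'E'
from h import *
go((0.569,0.016,0.22),0)
E
```

```text
t1.32 tcp [ 0.5281 -0.3051  0.2604] jawaz -85.1 shift [  68.5 -316.2   41.3] rot [ -0.3   0.  -85.1] q [ 0.69  0.31 -0.31  1.44  0.09  1.41 -1.1 ] F [-0.2 -0.9 -0.1] M [-0.    0.04 -0.01] grip 0.991
```

>>> step_arm --pt "11 -53 7 0 0 0" --pt "11 -53 7 0 0 0" --pt "11 -53 7 0 0 0" --pt "11 -53 7 0 0 0" --pt "11 -53 7 0 0 0" --pt "11 -51 6 0 0 0" --pt "0 0 0 0 0 -10.6" --pt "0 0 0 0 0 -10.6" --pt "0 0 0 0 0 -10.6" --pt "0 0 0 0 0 -10.6" --pt "0 0 0 0 0 -10.6" --pt "0 0 0 0 0 -10.6" --pt "0 0 0 0 0 -10.6" --pt "0 0 0 0 0 -10.6" --pt "0 0 0 0 0 0"

```text
clock: 3.2
position: [0.5617, 0.0, 0.2144]
ee_rot: [0.71, 0.704, -0.007, -0.001]
ft_force: [-0.1, -0.3, 0.4]
grip_width: 0.998
```

```bash
python3 - <<'E'
from h import *
go((0.569,0.016,0.14),0)
snap('wrist','w2')
E
```

```text
t3.20 tcp [0.5617 0.     0.2144] jawaz -0.5 shift [16.7  8.  74.2] rot [-0.7  0.5 -0.5] q [ 0.49  0.28 -0.68  1.62  0.19  1.32 -0.23] F [-0.1 -0.3  0.4] M [-0.    0.01 -0.02] grip 0.998
```

View pics/w2.png

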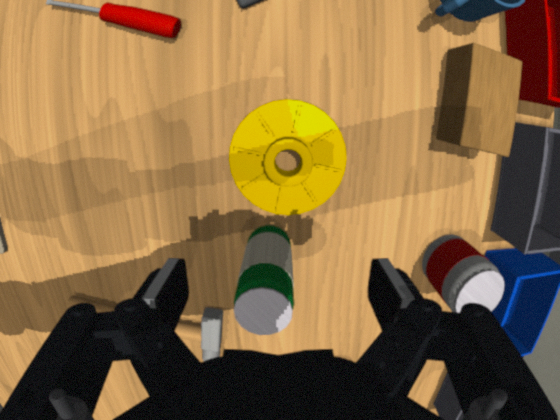

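```bash
cat >> h.py <<'E'
def blob_plane(f,mask,h,fish=True):
    """largest contour's pixels cast on plane h -> world pts, min enclosing circle (m)"""
    _,z=load(f); c=max(cv2.findContours(mask,0,1)[0],key=cv2.contourArea)[:,0,:]
    P=np.array([plane(z,u,h,fish)[:2] for u in c.astype(float)]); return P
E
python3 - <<'E'
from h import *
im,z=load('w2'); m=hsvmask(im,(20,120,60),(36,255,255)); cv2.imwrite('pics/m.png',m)
for f,fi in(('w2',True),('top0',False),('side0',False)):
    im,_=load(f); m=hsvmask(im,(20,120,60),(36,255,255))
    for h in (0.0,.008):
        P=blob_plane(f,m,h,fi); e=cv2.fitEllipse((P*1000).astype(np.float32)); print(f,h,np.round(e[0],1),np.round(e[1],1))
p,R,o=pose();print('tcp proj',proj(z,p,True),proj(z,(p[0],p[1],0.02),True))
im,_=load('w2');crop(im,220,90,140,135,5,'c2')
E
```

```text
w2 0.0 [568.9  16.7] [131.8 132.2]
w2 0.008 [568.8  18. ] [128.8 129.3]
top0 0.0 [572.4  17.5] [133.5 133.8]
top0 0.008 [571.1  17.4] [132.6 132.9]
side0 0.0 [571.6  15.1] [129.6 131.1]
side0 0.008 [569.   20.6] [128.6 130.1]
tcp proj [280.06544217 264.21585019] [281.14516689 177.04229494]
```

View pics/c2.png

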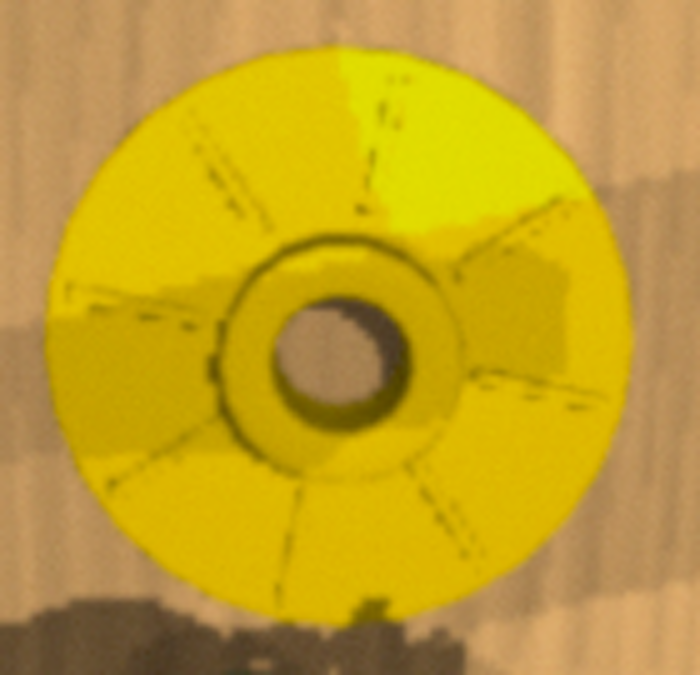

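```bash
python3 - <<'E'
from h import *
_,za=load('top0');_,zb=load('side0');_,zw=load('w2')
rw=ray(zw,(288.4,162.8),True);ra=ray(za,(279.5,218.75));rb=ray(zb,(271.75,245.5))
print(tri(rw,ra),tri(rw,rb),tri(rw,ra,rb)); print(plane(zw,(288.4,162.8),.034,True))
go((0.569,0.0175,0.1),0)
E
```

```text
(array([0.56971493, 0.01646098, 0.0279018 ]), [0.00045626051423560104, 0.00045626051423559074]) (array([0.56892152, 0.0168935 , 0.03005767]), [0.00044785843542493117, 0.00044785843542492217]) (array([0.56931004, 0.01644357, 0.02937084]), [0.0005483508378594878, 0.0006028398526320068, 0.0006103710917686353])
[0.5692329  0.01782728 0.034     ]
t3.25 tcp [0.5618 0.     0.2144] jawaz -0.6 shift [ 18.5   8.4 114.2] rot [-0.7  0.5 -0.6] q [ 0.49  0.28 -0.68  1.62  0.19  1.32 -0.23] F [-0.2  0.3  0.2] M [ 0.02 -0.04 -0.  ] grip 0.995
```

>>> step_arm --pt "9 4 40 0 0 0" --pt "9 4 40 0 0 0" --pt "1 1 40 -0.5 0.5 -0.5" --pt "0 0 40 0 0 0" --pt "0 0 0 0 0 0"

```text
clock: 3.88
position: [0.5702, 0.0142, 0.0505]
ee_rot: [0.718, 0.696, -0.001, 0.001]
ft_force: [-0.6, -0.1, 0.3]
grip_width: 0.993
```

```bash
python3 - <<'E'
from h import *
go((0.569,0.0172,0.012),0)
E
```

```text
t3.88 tcp [0.5702 0.0142 0.0505] jawaz -1.7 shift [ 3.  -1.2 38.5] rot [-0.1  0.2 -1.7] q [ 0.41  0.46 -0.63  1.77  0.32  1.01 -0.37] F [-0.6 -0.1  0.3] M [-0.03  0.    0.  ] grip 0.993
```

>>> step_arm --pt "3 -1 20 0 0 -1.5" --pt "0 0 18 0 0 0" --pt "0 0 0 0 0 0"

```text
clock: 4.25
position: [0.5712, 0.0167, 0.0137]
ee_rot: [0.71, 0.705, -0.0, 0.002]
ft_force: [0.3, -0.3, 0.6]
grip_width: 0.993
```

```bash
python3 - <<'E'
from h import *
go((0.569,0.0172,0.012),0)
snap('wrist','w3')
E
```

```text
t4.25 tcp [0.5712 0.0167 0.0137] jawaz -0.4 shift [ 0.5 -2.2  1.6] rot [ 0.2  0.2 -0.4] q [ 0.39  0.51 -0.62  1.79  0.36  0.95 -0.38] F [ 0.3 -0.3  0.6] M [ 0.    0.01 -0.04] grip 0.993
```

View pics/w3.png

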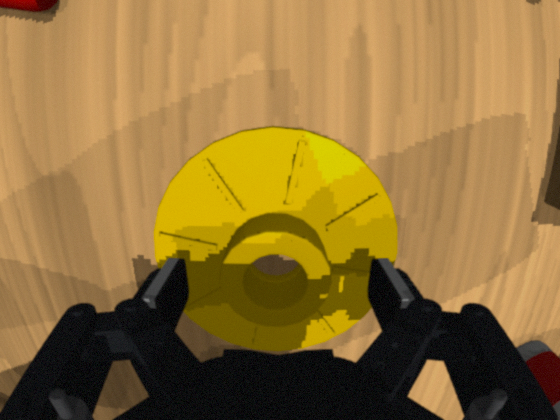

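The hub sits between the fingers: hub x ≈ 276 px, finger midline ≈ 278. Closing.

>>> step_arm --pt "0 -1.5 1 0 0 0" --pt "0 0 0 0 0 0" --pt "0 0 0 0 0 0" --pt "0 0 0 0 0 0" --pt "0 0 0 0 0 0" --jaw 30 --force 60

```text
clock: 4.92
position: [0.5714, 0.0169, 0.0154]
ee_rot: [0.71, 0.704, 0.001, 0.004]
ft_force: [0.0, 1.2, -1.0]
grip_width: 0.56
```

```bash
python3 - <<'E'
from h import *
go((0.569,0.0172,0.22),0)
E
```

```text
t4.92 tcp [0.5714 0.0169 0.0154] jawaz -0.4 shift [  -0.4   -1.  -204.6] rot [ 0.4  0.2 -0.4] q [ 0.4   0.51 -0.62  1.79  0.36  0.95 -0.38] F [ 0.   1.2 -1. ] M [ 0.04 -0.04  0.06] grip 0.56
```

>>> step_arm --pt "0 0 -20 0 0 0" --pt "0 0 -40 0 0 0" --pt "0 0 -50 0 0 0" --pt "0 0 -50 0 0 0" --pt "20 0 -45 0 0 0" --pt "40 0 0 0 0 0" --pt "40 0 0 0 0 0" --pt "0 0 0 0 0 0"

```text
clock: 5.92
position: [0.5695, 0.1214, 0.2368]
ee_rot: [0.709, 0.705, 0.004, 0.005]
ft_force: [0.1, -0.8, -1.2]
grip_width: 0.554
```

```bash
python3 - <<'E'
from h import *
go((0.566,0.289,0.22),0)
snap('wrist','w4')
E
```

```text
t5.92 tcp [0.5695 0.1214 0.2368] jawaz -0.4 shift [167.6  -4.8  16.4] rot [ 0.7  0.1 -0.4] q [ 0.32  0.31 -0.75  1.55  0.22  1.35 -0.46] F [ 0.1 -0.8 -1.2] M [-0.04  0.05  0.01] grip 0.554
```

View pics/w4.png

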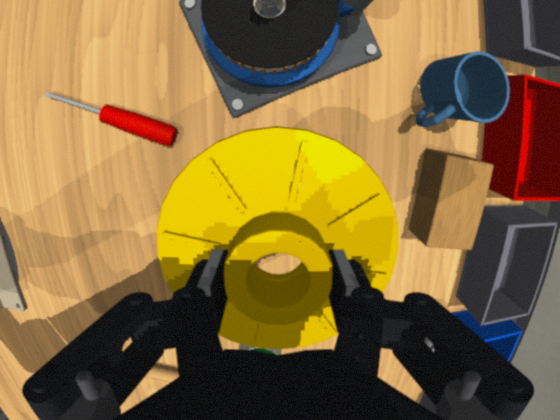

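>>> step_arm --pt "30 0 0 -0.7 0 0" --pt "30 0 0 0 0 0" --pt "0 0 0 0 0 0" --pt "0 0 0 0 0 0"

```text
clock: 6.48
position: [0.5714, 0.1745, 0.2382]
ee_rot: [0.713, 0.701, 0.007, 0.011]
ft_force: [-0.4, -0.3, -0.8]
grip_width: 0.556
```

```bash
python3 - <<'E'
from h import *
go((0.566,0.289,0.22),0)
im,_=snap('wrist','w5')
go((0.566,0.289,0.22),0)
a=cv2.resize(im[0:180,150:430],None,fx=2.8,fy=2.8,interpolation=cv2.INTER_CUBIC);cv2.imwrite('pics/w5c.png',a)
E
```

```text
t6.47 tcp [0.5714 0.1745 0.2382] jawaz -0.9 shift [114.5  -7.6  17.3] rot [ 1.4  0.4 -0.9] q [ 0.22  0.34 -0.76  1.52  0.26  1.36 -0.57] F [-0.4 -0.3 -0.8] M [-0.08  0.07  0.04] grip 0.556
t6.53 tcp [0.5713 0.1746 0.2382] jawaz -0.9 shift [114.4  -7.6  17.3] rot [ 1.5  0.4 -0.9] q [ 0.22  0.34 -0.76  1.52  0.26  1.36 -0.57] F [-0.2 -0.1 -1.6] M [ 0.01  0.07 -0.02] grip 0.557
```

View pics/w5c.png

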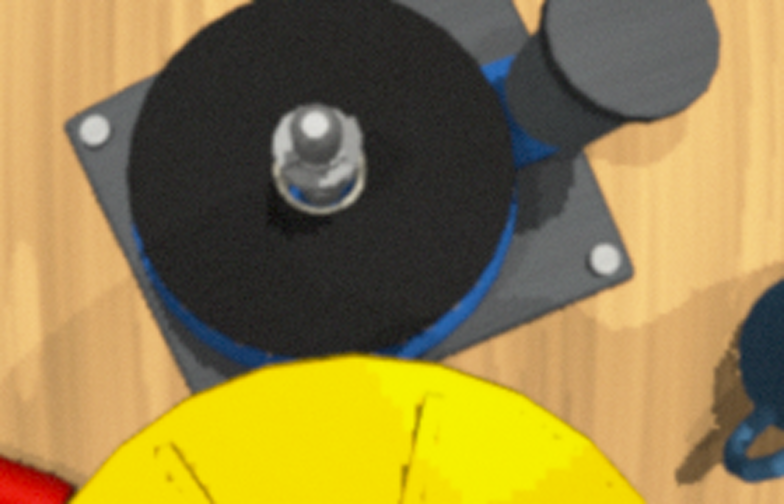

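```bash
python3 - <<'E'
from h import *
_,za=load('top0');_,zb=load('side0');im,z=load('w5')
u=(150+315/2.8,123/2.8)
print(plane(z,u,.17,True), tri(ray(z,u,True),ray(za,(175,211.3))),tri(ray(z,u,True),ray(za,(175,211.3)),ray(zb,(221,295.5))))
# rubber edge
pts=[(128,175),(155,270),(200,322),(255,350),(515,175),(490,265),(430,330),(160,75),(490,80),(390,348),(138,120),(508,120)]
P=np.array([plane(z,(150+a/2.8,b/2.8),.1,True)[:2] for a,b in pts])
A=np.c_[2*P,np.ones(len(P))];s=np.linalg.lstsq(A,(P**2).sum(1),rcond=None)[0];print('rubber',s[:2],np.sqrt(s[2]+s[:2]@s[:2]))
im,_=load('top0')
pts=[(85,230),(100,180),(140,148),(200,150),(240,185),(252,230),(240,280),(205,312),(150,308),(105,280)]
P=np.array([plane(za,(140+a/4,160+b/4),.1)[:2] for a,b in pts])
A=np.c_[2*P,np.ones(len(P))];s=np.linalg.lstsq(A,(P**2).sum(1),rcond=None)[0];print('rubber top',s[:2],np.sqrt(s[2]+s[:2]@s[:2]))
u=(150+632/2.8,45/2.8);print('pipe',plane(z,u,.13,True))
# hub in hand check: hub top circle centre projected
im,z=load('w5'); cv2.imwrite('pics/w5d.png',cv2.resize(im[200:330,200:360],None,fx=4,fy=4))
p,R,o=pose(); 
for dz in (.0186-0.019,): print(proj(z,R.apply([0,0,-.0186])+p,True))
E
```

```text
[0.56424639 0.2902402  0.17      ] (array([0.56481931, 0.28783246, 0.17660896]), [0.0011926772261843974, 0.0011926772261845293]) (array([0.56517174, 0.28974996, 0.16833335]), [0.001243032593900308, 0.0017081526525710297, 0.0005977258993528918])
rubber [0.56469387 0.28895832] 0.05911771272516629
rubber top [0.56223827 0.28593639] 0.05954932855104005
pipe [0.65239019 0.32431536 0.13      ]
[280.1121599  283.20194387]
```

View pics/w5d.png

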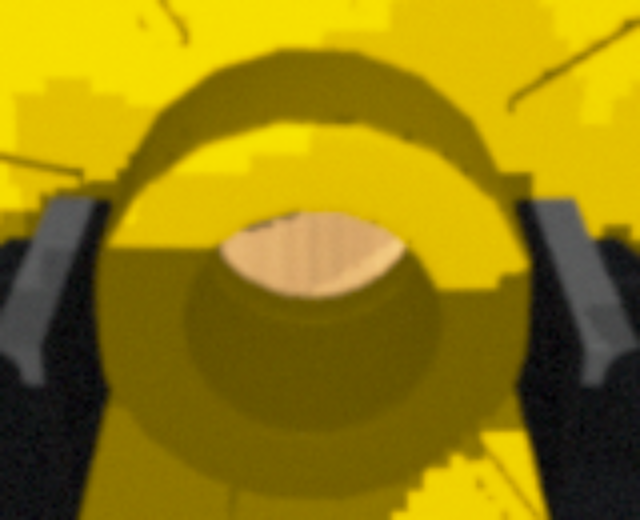

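```bash
python3 - <<'E'
from h import *
im,z=load('w5');p,R,o=pose()
for u in((278,280.5),(278.2,277.5),(278.1,279.2)):
    X=plane(z,u,p[2]+.0186,True); print(X, R.inv().apply(X-p)*1000)
    h=X
go(p+np.array([.5643,.2898,0])-np.array([h[0],h[1],0]),0)
E
```

```text
[0.56994293 0.17613796 0.25682612] [  1.41228837  -0.9264969  -18.63863378]
[0.570055   0.17766595 0.25682612] [  2.9418459   -0.83866664 -18.64581947]
[0.56999744 0.17680194 0.25682612] [  2.07704081  -0.88252178 -18.64160908]
t6.53 tcp [0.5713 0.1746 0.2382] jawaz -0.9 shift [112.9  -7.5  -0.9] rot [ 1.5  0.4 -0.9] q [ 0.22  0.34 -0.76  1.52  0.26  1.36 -0.57] F [-0.2 -0.1 -1.6] M [ 0.01  0.07 -0.02] grip 0.557
```

>>> step_arm --pt "30 -2 0 0.7 0.2 -0.4" --pt "40 -2.5 0 0.7 0.2 -0.4" --pt "40 -3 0 0 0 0" --pt "0 0 0 0 0 0" --pt "0 0 0 0 0 0"

```text
clock: 7.15
position: [0.5679, 0.2788, 0.2377]
ee_rot: [0.712, 0.702, -0.001, 0.001]
ft_force: [-0.8, -1.3, -1.8]
grip_width: 0.554
```

```bash
python3 - <<'E'
from h import *
go((0.5655,0.2877,0.205),0)
im,_=snap('wrist','w6')
cv2.imwrite('pics/w6d.png',cv2.resize(im[160:330,150:410],None,fx=3,fy=3))
E
```

```text
t7.15 tcp [0.5679 0.2788 0.2377] jawaz -0.8 shift [ 9.  -2.6 32.7] rot [ 0.   0.2 -0.8] q [ 0.03  0.45 -0.77  1.4   0.32  1.42 -0.75] F [-0.8 -1.3 -1.8] M [-0.04 -0.02  0.01] grip 0.554
```

View pics/w6d.png

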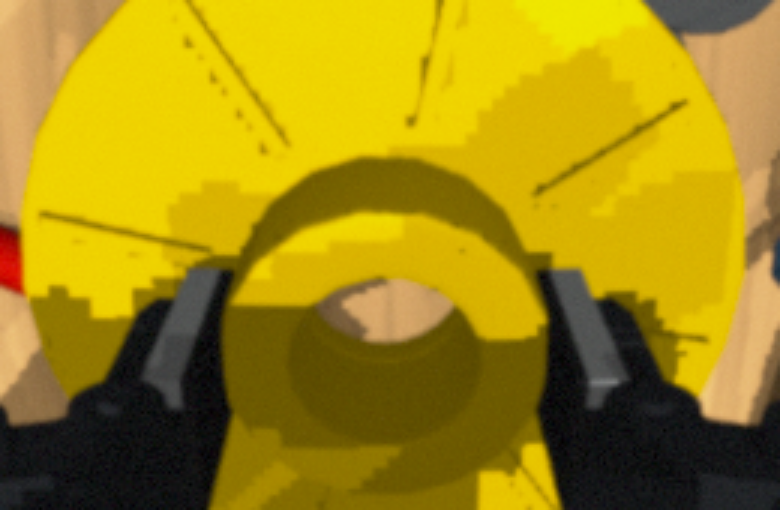

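>>> step_arm --pt "6 -1.5 10 0 0 -0.8" --pt "3 -1 15 0 0 0" --pt "0 0 7 0 0 0" --pt "0 0 0 0 0 0"

```text
clock: 7.7
position: [0.5657, 0.2854, 0.2026]
ee_rot: [0.708, 0.707, -0.002, 0.002]
ft_force: [0.9, 0.9, -1.7]
grip_width: 0.559
```

```bash
python3 - <<'E'
from h import *
go((0.5655,0.2877,0.116),0)
snap('side','s6');im,z=snap('side','s6')
crop(im,150,240,160,120,5,'s6c')
print(proj(z,(0.5645,0.2898,.17)))
E
```

```text
t7.70 tcp [0.5657 0.2854 0.2026] jawaz -0.1 shift [ 2.7 -0.2 86.6] rot [-0.   0.3 -0.1] q [ 0.02  0.48 -0.77  1.44  0.34  1.36 -0.76] F [ 0.9  0.9 -1.7] M [-0.01 -0.02  0.  ] grip 0.559Traceback (most recent call last):
  File "<stdin>", line 5, in <module>
  File "h.py", line 22, in proj
    c=z['R']@np.asarray(X,float)+z['t']; K=z['K']
                                           ~^^^^^
KeyError: 'K'
```

View pics/s6c.png

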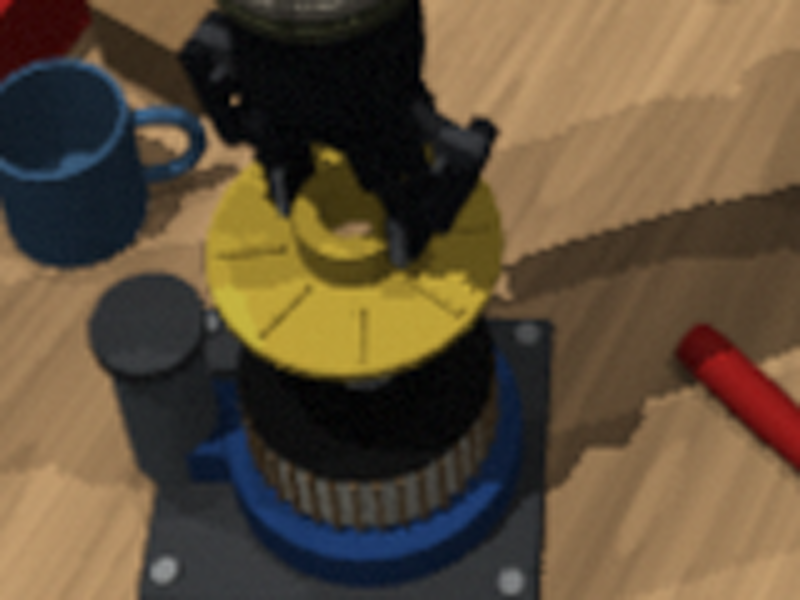

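>>> step_arm --pt "1.5 0 8 0 0 0" --pt "1 0 8 0 0 0" --pt "0 0 8 0 0 0" --pt "0 0 8 0 0 0" --pt "0 0 0 0 0 0"

```text
clock: 8.43
position: [0.5662, 0.2882, 0.1694]
ee_rot: [0.708, 0.707, -0.001, 0.002]
ft_force: [0.2, -0.4, -2.2]
grip_width: 0.555
```

```bash
python3 - <<'E'
from h import *
go((0.5655,0.2877,0.116),0)
im,z=snap('side','s7')
crop(im,150,240,160,120,5,'s7c')
E
```

```text
t8.43 tcp [0.5662 0.2882 0.1694] jawaz -0.1 shift [-0.3 -0.8 53.4] rot [ 0.1  0.2 -0.1] q [ 0.01  0.5  -0.76  1.48  0.36  1.3  -0.78] F [ 0.2 -0.4 -2.2] M [-0.01  0.06 -0.03] grip 0.555
```

View pics/s7c.png

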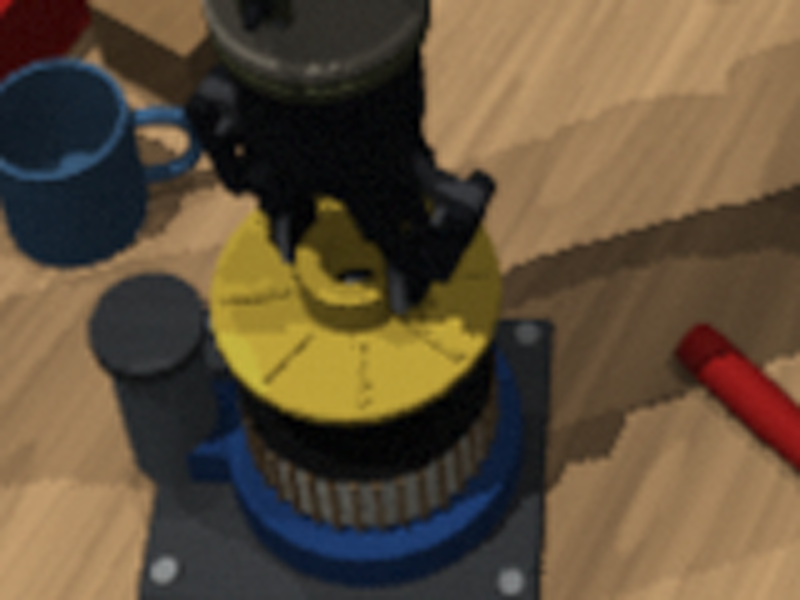

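>>> step_arm --pt "0 -0.5 8 0 0 0" --pt "0 0 8 0 0 0" --pt "0 0 0 0 0 0"

```text
clock: 8.85
position: [0.566, 0.2884, 0.1531]
ee_rot: [0.708, 0.706, -0.0, 0.002]
ft_force: [0.2, -0.4, -1.9]
grip_width: 0.554
```

```bash
python3 - <<'E'
from h import *
go((0.5655,0.2877,0.116),0)
im,_=snap('wrist','w8')
cv2.imwrite('pics/w8d.png',cv2.resize(im[200:330,190:370],None,fx=4,fy=4))
E
```

```text
t8.85 tcp [0.566  0.2884 0.1531] jawaz -0.1 shift [-0.5 -0.6 37.1] rot [ 0.1  0.2 -0.1] q [ 0.01  0.51 -0.76  1.5   0.36  1.27 -0.79] F [ 0.2 -0.4 -1.9] M [-0.03  0.   -0.03] grip 0.554
```

View pics/w8d.png

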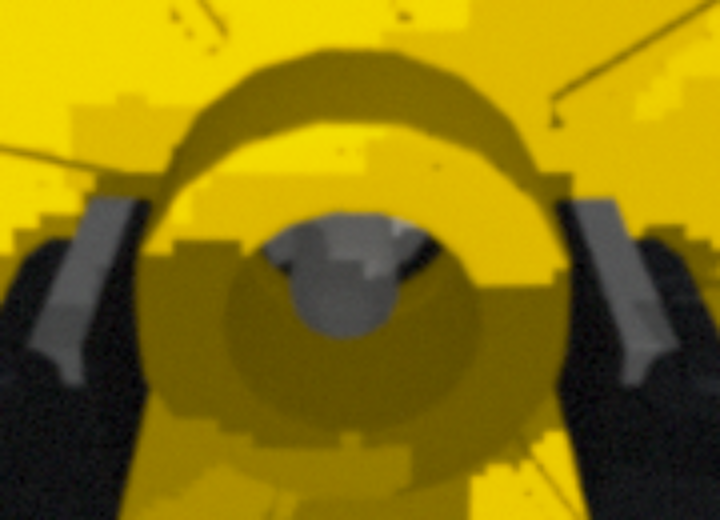

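Through the hole the stud appears about 1.5 mm towards tool +x and 0.7 mm towards tool -y of the hole centre, so I'll correct by that and lower.

>>> step_arm --pt "1.3 -0.7 8 0 0 0" --pt "0 0 8 0 0 0" --pt "0 0 7 0 0 0" --pt "0 0 5 0 0 0" --pt "0 0 0 0 0 0"

```text
clock: 9.52
position: [0.5655, 0.2898, 0.1235]
ee_rot: [0.708, 0.706, -0.0, 0.002]
ft_force: [0.8, 0.3, -2.0]
grip_width: 0.559
```

```bash
python3 - <<'E'
from h import *
go((0.566,0.2895,0.116),0)
E
```

```text
t9.53 tcp [0.5655 0.2898 0.1235] jawaz -0.1 shift [-0.3  0.5  7.5] rot [ 0.1  0.2 -0.1] q [ 0.    0.54 -0.74  1.53  0.38  1.22 -0.81] F [ 0.8  0.3 -2. ] M [ 0.   -0.02 -0.09] grip 0.559
```

>>> step_arm --pt "0 0 4 0 0 0" --pt "0 0 3 0 0 0" --pt "0 0 1.5 0 0 0" --pt "0 0 0 0 0 0"

```text
clock: 10.02
position: [0.5658, 0.29, 0.1149]
ee_rot: [0.708, 0.706, 0.0, 0.002]
ft_force: [0.3, -0.6, -1.8]
grip_width: 0.558
```

```bash
python3 - <<'E'
from h import *
go((0.566,0.2895,0.116),0)
im,_=snap('wrist','w9')
cv2.imwrite('pics/w9d.png',cv2.resize(im[100:330,130:430],None,fx=2.6,fy=2.6))
E
```

```text
t10.03 tcp [0.5658 0.29   0.1149] jawaz -0.1 shift [-0.5  0.2 -1.1] rot [ 0.2  0.2 -0.1] q [ 0.    0.55 -0.74  1.54  0.39  1.21 -0.81] F [ 0.3 -0.6 -1.8] M [-0.03  0.01  0.01] grip 0.558
```

View pics/w9d.png

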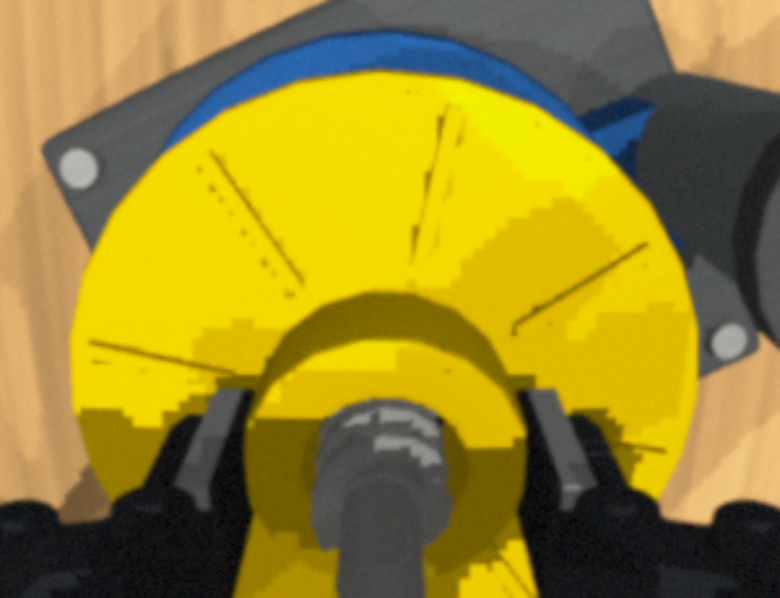

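>>> step_arm --pt "0 0 1.5 0 0 0" --pt "0 0 1 0 0 0" --pt "0 0 0 0 0 0"

```text
clock: 10.45
position: [0.566, 0.2902, 0.1134]
ee_rot: [0.708, 0.706, 0.001, 0.002]
ft_force: [-0.7, -0.5, 1.4]
grip_width: 0.555
```

>>> step_arm --pt "0 0 0 0 0 0" --pt "0 0 0 0 0 0" --pt "0 0 0 0 0 0" --pt "0 0 0 0 0 0" --jaw 85

```text
clock: 10.95
position: [0.5664, 0.2904, 0.1134]
ee_rot: [0.708, 0.706, 0.001, 0.002]
ft_force: [0.0, -0.6, -0.5]
grip_width: 0.998
```

```bash
python3 - <<'E'
from h import *
go((0.566,0.2895,0.25),0)
im,_=snap('wrist','w10')
cv2.imwrite('pics/w10d.png',cv2.resize(im[100:330,130:430],None,fx=2.6,fy=2.6))
E
```

```text
t10.95 tcp [0.5664 0.2904 0.1134] jawaz -0.1 shift [  -1.2    0.3 -136.6] rot [ 0.3  0.1 -0.1] q [-0.    0.55 -0.74  1.54  0.39  1.2  -0.81] F [ 0.  -0.6 -0.5] M [ 0.    0.03 -0.01] grip 0.998
```

View pics/w10d.png

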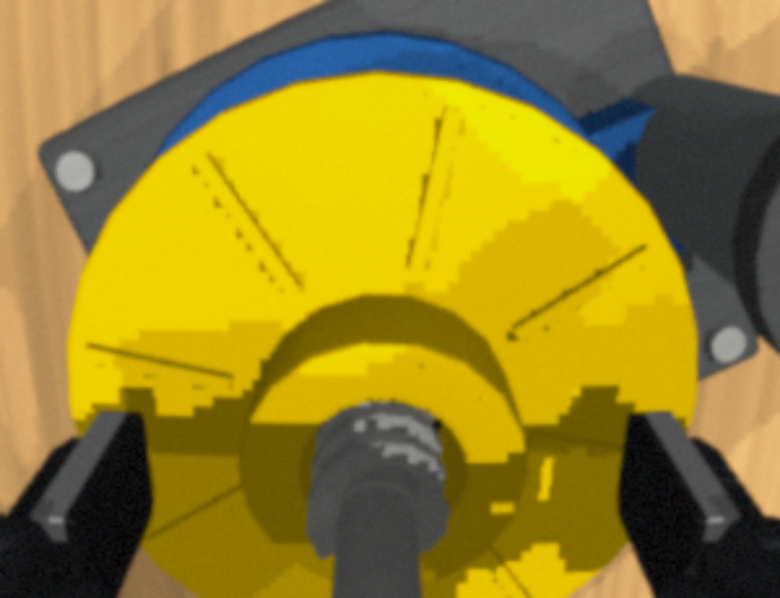

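Cap seated: contact was felt at TCP z 0.1134, and the stud is centred in the hub. Lift off, look at the stud from a little away, then go on to the nut.

>>> step_arm --pt "0 0 -25 0 0 0" --pt "0 0 -45 0 0 0" --pt "0 0 -45 0 0 0" --pt "-25 0 -25 0 0 0" --pt "-40 0 0 0 0 0" --pt "-20 0 0 0 0 0" --pt "0 0 0 0 0 0"

```text
clock: 11.88
position: [0.5652, 0.2041, 0.258]
ee_rot: [0.707, 0.707, 0.001, 0.002]
ft_force: [0.3, 0.8, -0.2]
grip_width: 1.0
```

```bash
python3 - <<'E'
from h import *
go((0.536,-0.295,0.2),0)
im,_=snap('wrist','w11')
E
```

```text
t11.88 tcp [0.5652 0.2041 0.258 ] jawaz -0.0 shift [-499.   -29.3   58.8] rot [ 0.3  0.1 -0. ] q [ 0.18  0.36 -0.78  1.46  0.26  1.42 -0.6 ] F [ 0.3  0.8 -0.2] M [ 0.03 -0.02 -0.02] grip 1.0
```

View pics/w11.png

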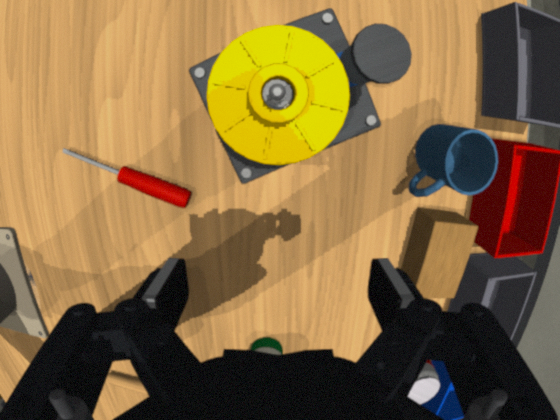

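```bash
python3 - <<'E'
from h import *
im,z=load('w11'); crop(im,200,20,160,150,5,'w11c')
for h in(.10,.108):
    P=blob_plane('w11',hsvmask(im,(20,120,60),(36,255,255)),h); e=cv2.fitEllipse((P*1000).astype(np.float32)); print(h,e)
E
```

```text
0.1 ((564.774169921875, 290.9928283691406), (131.905029296875, 132.14393615722656), 135.52597045898438)
0.108 ((564.7418212890625, 290.6583251953125), (128.3904571533203, 128.6230010986328), 135.52626037597656)
```

View pics/w11c.png

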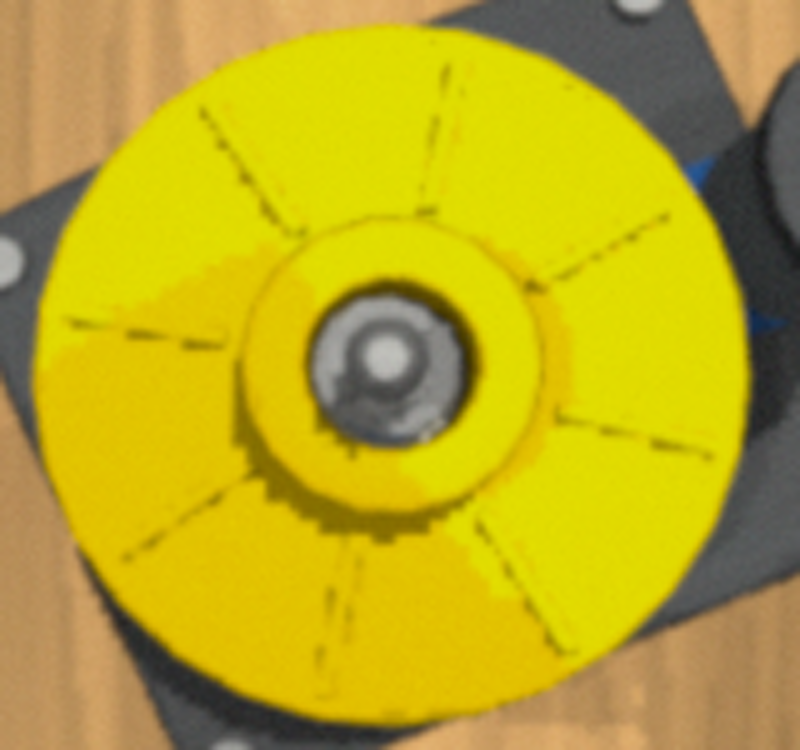

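>>> step_arm --pt "-50 -3 0 0 0 0" --pt "-50 -3 0 0 0 0" --pt "-50 -3 0 0 0 0" --pt "-50 -3 0 0 0 0" --pt "-50 -3 0 0 0 0" --pt "-50 -3 0 0 0 0" --pt "-50 -3 0 0 0 0" --pt "-50 -3 0 0 0 0" --pt "-50 -3 0 0 0 0" --pt "-49 -3 0 0 0 0" --pt "0 0 0 0 0 -10.6" --pt "0 0 0 0 0 -10.6" --pt "0 0 0 0 0 -10.6" --pt "0 0 0 0 0 -10.6" --pt "0 0 0 0 0 -10.6" --pt "0 0 0 0 0 -10.6" --pt "0 0 0 0 0 -10.6" --pt "0 0 0 0 0 -6" --pt "0 0 0 0 0 0"

```text
clock: 14.3
position: [0.5515, -0.2795, 0.2505]
ee_rot: [0.057, 0.998, 0.007, 0.001]
ft_force: [-0.1, -0.8, 0.1]
grip_width: 0.995
```

```bash
python3 - <<'E'
from h import *
go((0.536,-0.295,0.2),80.5)
im,_=snap('wrist','w12')
E
```

```text
t14.30 tcp [ 0.5515 -0.2795  0.2505] jawaz 83.5 shift [ 13.7 -17.8  50.2] rot [0.8 0.  3. ] q [ 0.97  0.41 -0.75  1.42  0.26  1.43  1.67] F [-0.1 -0.8  0.1] M [-0.02  0.03  0.03] grip 0.995
```

View pics/w12.png

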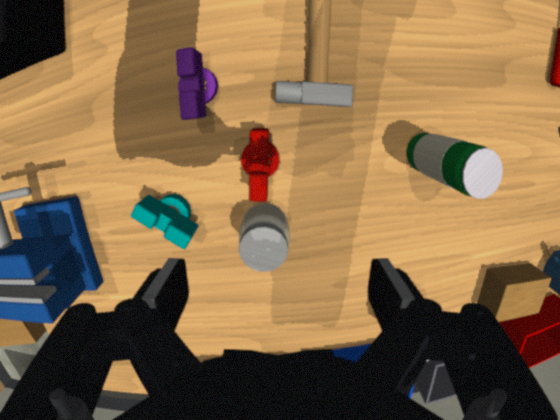

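```bash
python3 - <<'E'
from h import *
im,z=load('w11'); print('stud',plane(z,(276.8,91.4),.17,True))
_,z5=load('w5'); print(tri(ray(z,(276.8,91.4),True),ray(z5,(262.5,43.9),True)))
im,z=load('w12'); a=cv2.resize(im[110:220,215:305],None,fx=5,fy=5,interpolation=cv2.INTER_CUBIC)
im,z=load('w1'); b=cv2.resize(im[120:220,240:310],None,fx=5,fy=5,interpolation=cv2.INTER_CUBIC)
b=cv2.copyMakeBorder(b,0,50,0,0,cv2.BORDER_CONSTANT)
cv2.imwrite('pics/c12.png',np.hstack([a,b]))
E
```

```text
stud [0.56386526 0.2898849  0.17      ]
(array([0.56407425, 0.28980396, 0.17219789]), [0.0002137726793231774, 0.0002137726793231911])
```

View pics/c12.png

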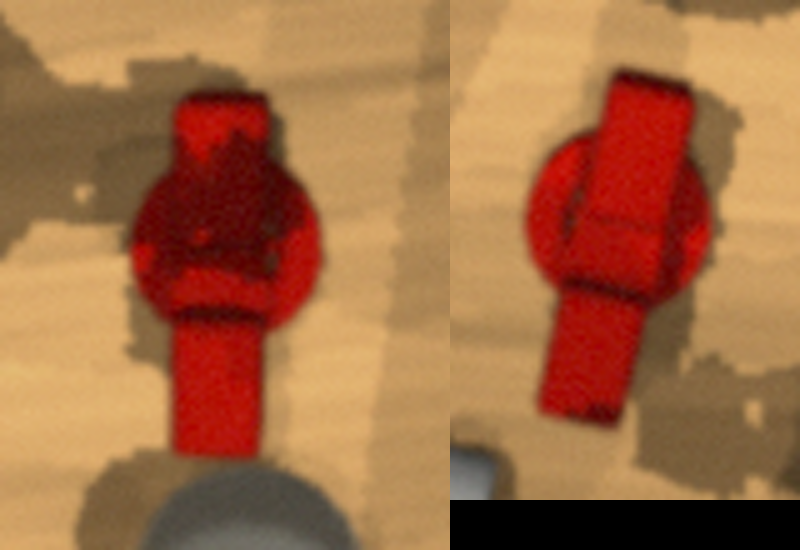

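```bash
python3 - <<'E'
from h import *
_,z1=load('w1');_,z2=load('w12');_,za=load('top0')
J=[(280.6,137.6),(258.4,201.4)];Rb=[(265.8,203.2),(259.6,130.6)]
j,e=tri(ray(z1,J[0],True),ray(z2,J[1],True));r,e2=tri(ray(z1,Rb[0],True),ray(z2,Rb[1],True))
print('jar end',j,e,'robot end',r,e2,'len',np.linalg.norm(j-r),'mid',(j+r)/2,'az',np.degrees(np.arctan2(*(j-r)[[1,0]])))
for z,k in((z1,0),(z2,1)):
    j=plane(z,J[k],.064,True);r=plane(z,Rb[k],.064,True); print('h.064',(j+r)/2,np.linalg.norm(j-r),np.degrees(np.arctan2(*(j-r)[[1,0]])))
go((0.536,-0.295,0.14),80.5)
E
```

```text
jar end [ 0.57149743 -0.30035583  0.0626455 ] [0.0004885102291218365, 0.0004885102291218815] robot end [ 0.49780411 -0.29025601  0.05930263] [0.0008841645638035304, 0.0008841645638035054] len 0.07445727926206996 mid [ 0.53465077 -0.29530592  0.06097406] az -7.803886742668386
h.064 [ 0.5353139  -0.29601347  0.064     ] 0.07308249159549904 -7.560271307789212
h.064 [ 0.53441972 -0.29446231  0.064     ] 0.07430042476584506 -8.207114118111386
t14.35 tcp [ 0.5515 -0.2795  0.2505] jawaz 83.4 shift [ 13.7 -18.8 110.3] rot [0.8 0.  2.9] q [ 0.97  0.41 -0.75  1.42  0.26  1.43  1.67] F [-0.1 -0.1 -0.2] M [ 0.01 -0.07 -0.02] grip 0.995
```

>>> step_arm --pt "5 -6 30 0.4 0 1.4" --pt "6 -7 40 0.4 0 0" --pt "4 -4 40 0 0 0" --pt "0 0 40 0 0 0" --pt "0 0 0 0 0 0" --pt "0 0 0 0 0 0" --jaw 64

```text
clock: 15.1
position: [0.5379, -0.291, 0.0987]
ee_rot: [0.075, 0.997, 0.0, 0.002]
ft_force: [0.4, -0.1, 0.5]
grip_width: 0.747
```

```bash
python3 - <<'E'
from h import *
go((0.5347,-0.2953,0.026),82)
im,_=snap('wrist','w13')
E
```

```text
t15.10 tcp [ 0.5379 -0.291   0.0987] jawaz 81.4 shift [ 2.8 -4.8 72.7] rot [ 0.   0.2 -0.6] q [ 0.97  0.5  -0.7   1.62  0.35  1.14  1.6 ] F [ 0.4 -0.1  0.5] M [-0.06  0.01 -0.04] grip 0.747
```

View pics/w13.png

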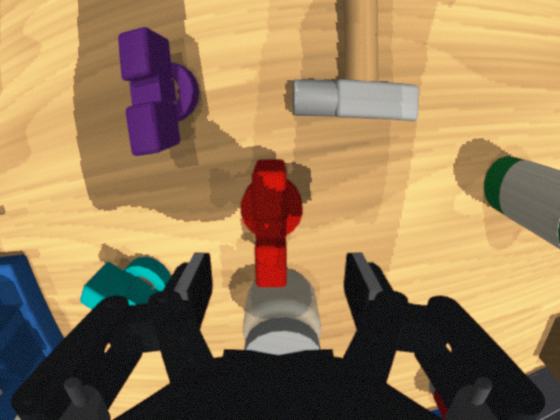

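>>> step_arm --pt "3 -5 25 0 0 0" --pt "0 0 25 0 0 0" --pt "0 0 12 0 0 0" --pt "0 0 0 0 0 0"

```text
clock: 15.65
position: [0.5388, -0.2974, 0.0424]
ee_rot: [0.076, 0.997, -0.002, 0.007]
ft_force: [-0.2, -0.4, 0.8]
grip_width: 0.749
```

```bash
python3 - <<'E'
from h import *
go((0.5347,-0.2953,0.026),82)
im,_=snap('wrist','w14')
E
```

```text
t15.65 tcp [ 0.5388 -0.2974  0.0424] jawaz 81.3 shift [ 4.5  1.5 16.3] rot [-0.2  0.8 -0.7] q [ 0.95  0.57 -0.67  1.66  0.4   1.04  1.57] F [-0.2 -0.4  0.8] M [-0.07  0.03 -0.06] grip 0.749
```

View pics/w14.png

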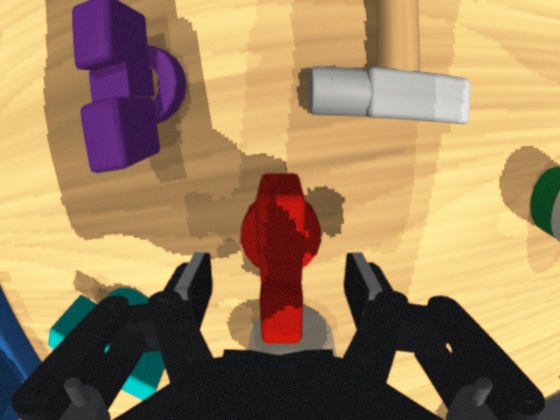

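```bash
python3 - <<'E'
from h import *
_,z=load('w12');p,R,o=pose()
for u in((195,238),(197,245),(132,210)):
    X=plane(z,u,.064,True);print(X,R.inv().apply(X-p)*1000)
_,z=load('w14')
for u in((135,395),(160,370)):
    X=plane(z,u,.064,True);print(X,R.inv().apply(X-p)*1000)
E
```

```text
[ 0.60493364 -0.3760973   0.064     ] [-77.19832043 -67.87354939 -19.55604732]
[ 0.61360118 -0.37554617  0.064     ] [-85.68141189 -66.01521441 -19.43880302]
[ 0.56395103 -0.44455245  0.064     ] [ -47.06234228 -141.7483439   -19.6933983 ]
[ 0.60929271 -0.39776496  0.064     ] [-84.7887141  -88.63013018 -19.35810953]
[ 0.58519296 -0.37037211  0.064     ] [-56.82036373 -65.20624901 -19.86728219]
```

>>> step_arm --pt "4 1.3 8 0 0.8 -0.7" --pt "0.5 0 8 0 0 0" --pt "0 0 0 0 0 0"

```text
clock: 16.08
position: [0.5358, -0.2959, 0.0279]
ee_rot: [0.07, 0.998, -0.003, 0.001]
ft_force: [0.1, 0.5, 0.8]
grip_width: 0.748
```

>>> step_arm --pt "0 0 0 0 0 0" --pt "0 0 0 0 0 0" --pt "0 0 0 0 0 0" --pt "0 0 0 0 0 0" --pt "0 0 0 0 0 0" --jaw 5 --force 80

```text
clock: 16.7
position: [0.5362, -0.2959, 0.0284]
ee_rot: [0.07, 0.998, -0.003, 0.001]
ft_force: [-0.7, 0.0, 0.4]
grip_width: 0.224
```

```bash
python3 - <<'E'
from h import *
go((0.5347,-0.2953,0.026),82)
im,_=snap('wrist','w15')
E
```

```text
t16.70 tcp [ 0.5362 -0.2959  0.0284] jawaz 82.0 shift [1.6 0.4 2.4] rot [-0.3  0.2  0. ] q [ 0.94  0.58 -0.67  1.67  0.42  1.03  1.57] F [-0.7  0.   0.4] M [ 0.06 -0.   -0.03] grip 0.224
```

View pics/w15.png

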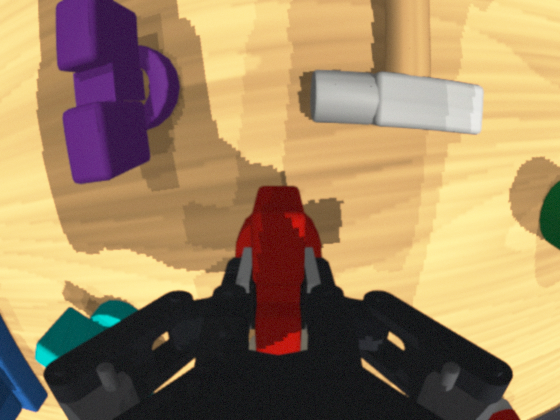

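>>> step_arm --pt "0 0 -15 0 0 0" --pt "0 0 -35 0 0 0" --pt "0 0 -50 0 0 0" --pt "0 0 -50 0 0 0" --pt "0 0 -50 0 0 0" --pt "0 0 -35 0 0 0" --pt "0 0 0 0 0 0"

```text
clock: 17.62
position: [0.5343, -0.2931, 0.2749]
ee_rot: [0.069, 0.998, -0.003, 0.001]
ft_force: [-0.5, 0.0, -3.6]
grip_width: 0.22
```

```bash
python3 - <<'E'
from h import *
im,_=snap('wrist','w16')
_,z=load('w16');p,R,o=pose()
for x in(36,38,40): 
  for zz in (-35.6,8.4): print(x,zz,proj(z,R.apply([x/1000,0,zz/1000])+p,True))
go((0.68,0.29,0.24),82)
crop(im,200,150,160,120,5,'w16c')
E
```

```text
36 -35.6 [278.67111047 219.300356  ]
36 8.4 [278.43100506 188.58070076]
38 -35.6 [278.67134892 213.95712137]
38 8.4 [278.42971092 184.56361526]
40 -35.6 [278.67142533 208.55352731]
40 8.4 [278.42834078 180.52238338]
t17.68 tcp [ 0.5337 -0.2929  0.273 ] jawaz 82.1 shift [-65.2 597.6  30.5] rot [-0.2 -0.   0.1] q [ 1.    0.37 -0.75  1.41  0.25  1.46  1.69] F [ 0.3 -0.7 -2.8] M [0.01 0.   0.01] grip 0.22
```

View pics/w16c.png

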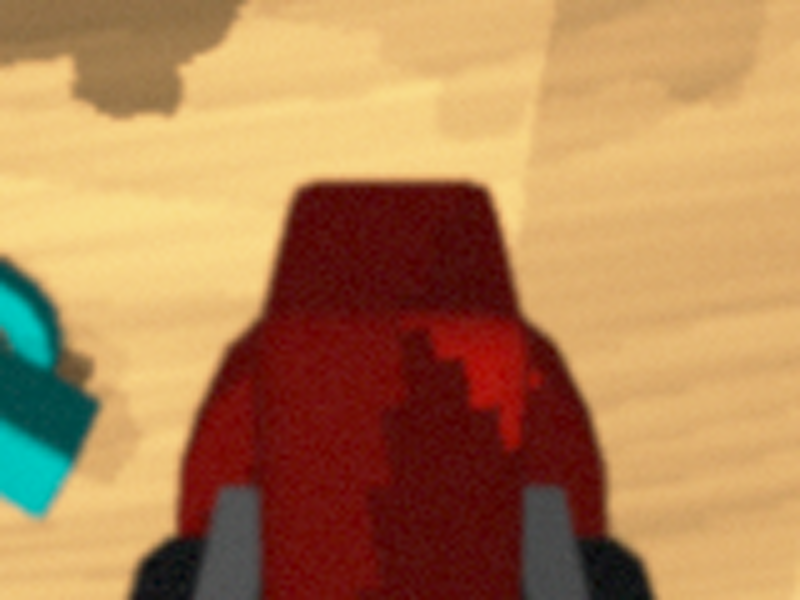

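>>> step_arm --pt "-4 40 1 0 0 0" --pt "-4 50 2 0 0 0" --pt "-4 50 2 0 0 0" --pt "-4 50 2 0 0 0" --pt "-4 50 2 0 0 0" --pt "-4 50 2 0 0 0" --pt "-4 50 2 0 0 0" --pt "-4 50 2 0 0 0" --pt "-4 50 2 0 0 0" --pt "-4 50 2 0 0 0" --pt "-4 50 2 0 0 0" --pt "-4 50 2 0 0 0" --pt "0 8 0 0 0 0" --pt "0 0 0 0 0 0"

```text
clock: 19.42
position: [0.6563, 0.3056, 0.2184]
ee_rot: [0.07, 0.997, -0.006, -0.019]
ft_force: [0.6, -0.0, -2.6]
grip_width: 0.216
```

```bash
python3 - <<'E'
from h import *
go((0.564,0.29,0.22),82)
im,_=snap('wrist','w17')
E
```

```text
t19.43 tcp [0.6563 0.3056 0.2184] jawaz 82.0 shift [ 89.2 -28.3   2.1] rot [-0.9 -2.1 -0. ] q [-0.04  0.72 -0.82  1.08  0.49  1.56  0.68] F [ 0.6 -0.  -2.6] M [-0.01 -0.03  0.01] grip 0.216
```

View pics/w17.png

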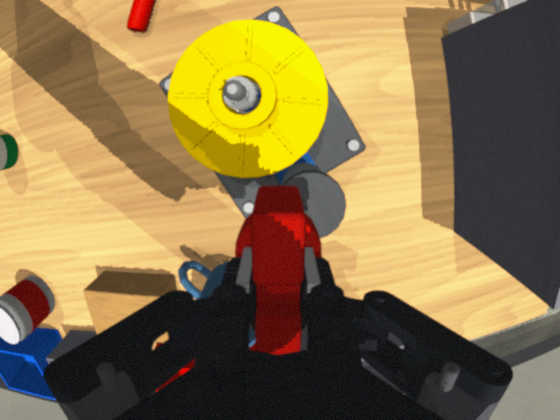

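```bash
python3 - <<'E'
from h import *
im,z=load('w17'); crop(im,190,50,100,90,7,'w17c')
P=blob_plane('w17',hsvmask(im,(20,120,60),(36,255,255)),.108); e=cv2.fitEllipse((P*1000).astype(np.float32)); print(e)
E
```

```text
((564.7879638671875, 291.2700500488281), (128.26051330566406, 128.37384033203125), 45.814701080322266)
```

View pics/w17c.png

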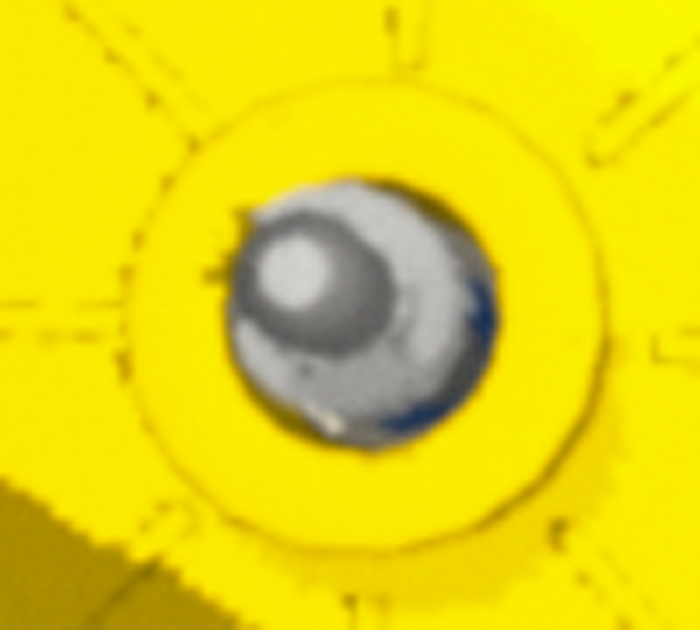

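```bash
python3 - <<'E'
from h import *
_,z=load('w17');_,z1=load('w11');_,z5=load('w5')
u=(232,88.9);print(plane(z,u,.17,True),tri(ray(z,u,True),ray(z1,(276.8,91.4),True)),tri(ray(z,u,True),ray(z1,(276.8,91.4),True),ray(z5,(262.5,43.9),True)))
go((0.564,0.2898,0.235),82)
E
```

```text
[0.56423982 0.29035686 0.17      ] (array([0.56389511, 0.2900015 , 0.16731681]), [3.1201671890291256e-05, 3.1201671890324615e-05]) (array([0.56408852, 0.29018605, 0.16937559]), [0.00011243084488795737, 0.00034963708034885677, 0.00024137609952558335])
t19.48 tcp [0.6561 0.3053 0.2184] jawaz 82.0 shift [ 89.6 -28.4 -12.9] rot [-0.9 -2.1 -0. ] q [-0.04  0.72 -0.82  1.08  0.49  1.56  0.68] F [-0.5  1.  -3.9] M [-0.   -0.01 -0.04] grip 0.218
```

>>> step_arm --pt "10 -4 -15 -0.9 -2.1 0" --pt "40 -12 0 0 0 0" --pt "35 -12 0 0 0 0" --pt "0 0 0 0 0 -10.6" --pt "0 0 0 0 0 -10.6" --pt "0 0 0 0 0 -10.6" --pt "0 0 0 0 0 -10.6" --pt "0 0 0 0 0 -10.6" --pt "0 0 0 0 0 -10.6" --pt "0 0 0 0 0 -10.6" --pt "0 0 0 0 0 -10.6" --pt "0 0 0 0 0 0"

```text
clock: 20.98
position: [0.57, 0.2629, 0.2323]
ee_rot: [-0.625, 0.781, -0.009, -0.003]
ft_force: [0.5, -0.1, -2.7]
grip_width: 0.221
```

```bash
python3 - <<'E'
from h import *
go((0.5641,0.2901,0.21),165)
E
```

```text
t20.98 tcp [0.57   0.2629 0.2323] jawaz 167.3 shift [-25.6  12.   21.8] rot [-0.6 -0.9  2.3] q [ 0.28  0.61 -1.18  1.41  0.57  1.5   2.04] F [ 0.5 -0.1 -2.7] M [0.02 0.02 0.02] grip 0.221
```

>>> step_arm --pt "-13 6 0 -0.6 -0.9 0" --pt "-13 6 0 0 0 0" --pt "0 0 0 0 0 0" --pt "0 0 0 0 0 0"

```text
clock: 21.48
position: [0.5636, 0.2921, 0.2321]
ee_rot: [-0.621, 0.784, -0.0, -0.0]
ft_force: [-0.7, -0.5, -3.3]
grip_width: 0.215
```

```bash
python3 - <<'E'
from h import *
go((0.5641,0.2901,0.205),165)
im,z=snap('side','s18');z={'K':z['camera_matrix'],**z}
crop(im,150,240,160,120,5,'s18c')
im,_=snap('wrist','w18')
E
```

```text
t21.48 tcp [0.5636 0.2921 0.2321] jawaz 166.8 shift [ 1.8 -1.  27.1] rot [-0.  -0.   1.8] q [ 0.23  0.62 -1.18  1.39  0.57  1.5   2.  ] F [-0.7 -0.5 -3.3] M [0.04 0.02 0.01] grip 0.215
```

View pics/s18c.png

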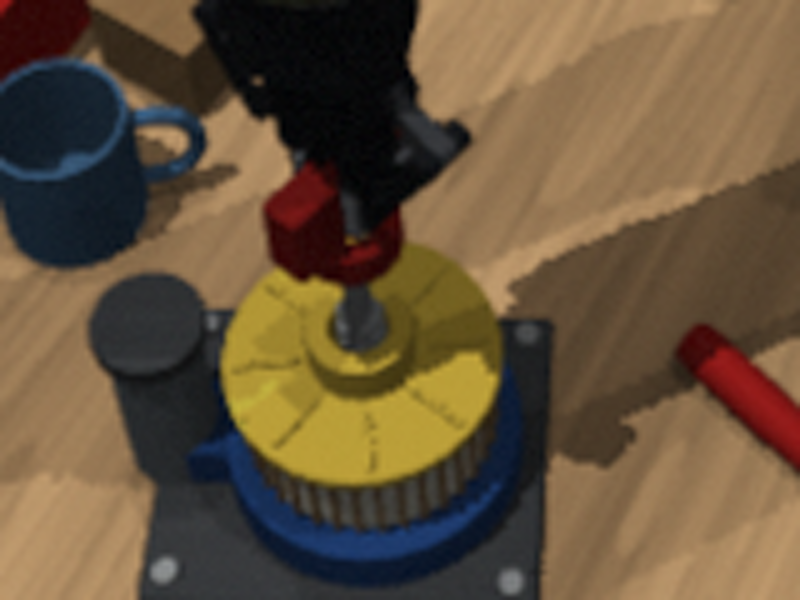

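View pics/w18.png

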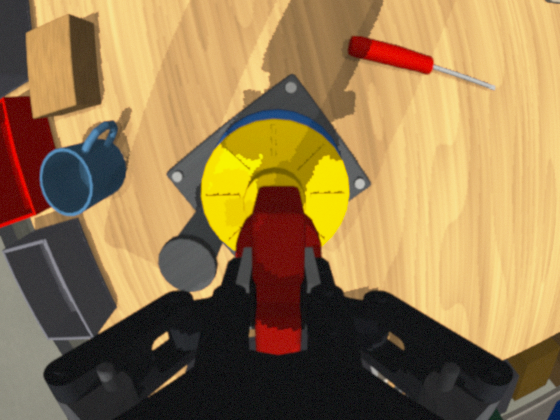

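>>> step_arm --pt "1 -1 10 0 0 0" --pt "0 0 10 0 0 0" --pt "0 0 8 0 0 0" --pt "0 0 0 0 0 0"

```text
clock: 22.08
position: [0.5645, 0.2896, 0.2012]
ee_rot: [-0.62, 0.784, -0.0, -0.001]
ft_force: [-0.3, 0.3, -2.6]
grip_width: 0.222
```

```bash
python3 - <<'E'
from h import *
go((0.5643,0.2908,0.19),166.8)
E
```

```text
t22.07 tcp [0.5645 0.2896 0.2012] jawaz 166.7 shift [-1.1  0.4 11.2] rot [ 0.  -0.1 -0.1] q [ 0.24  0.64 -1.16  1.43  0.59  1.45  1.99] F [-0.3  0.3 -2.6] M [ 0.04 -0.01 -0.01] grip 0.222
```

>>> step_arm --pt "-1 0.4 6 0 0 0" --pt "0 0 6 0 0 0" --pt "0 0 5 0 0 0" --pt "0 0 0 0 0 0"

```text
clock: 22.58
position: [0.5643, 0.2909, 0.1832]
ee_rot: [-0.62, 0.784, -0.0, -0.001]
ft_force: [0.2, 0.6, -2.6]
grip_width: 0.222
```

```bash
python3 - <<'E'
from h import *
go((0.5643,0.2908,0.175),166.8)
im,_=snap('side','s19');crop(im,150,240,160,120,5,'s19c')
E
```

```text
t22.57 tcp [0.5643 0.2909 0.1832] jawaz 166.7 shift [0.1 0.  8.2] rot [ 0.  -0.1 -0.1] q [ 0.23  0.66 -1.15  1.45  0.6   1.42  1.98] F [ 0.2  0.6 -2.6] M [-0.01  0.02 -0.01] grip 0.222
```

View pics/s19c.png

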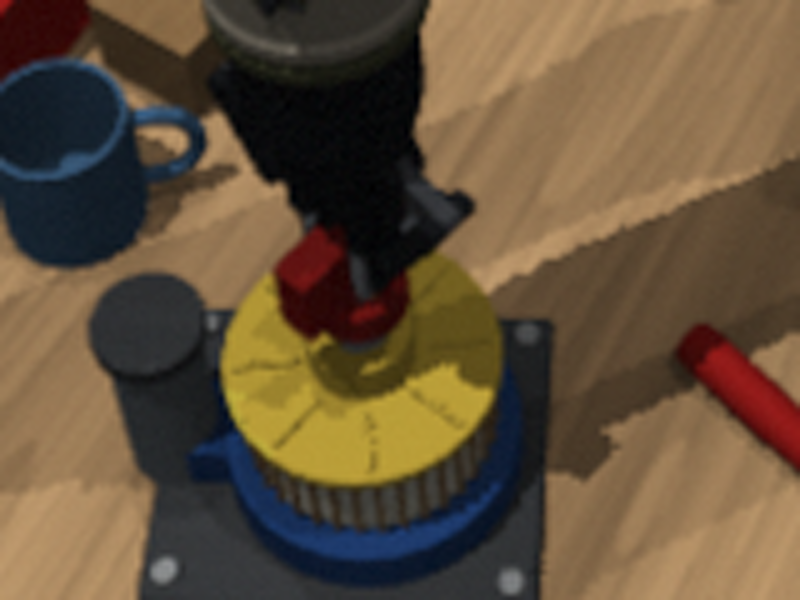

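>>> step_arm --pt "0 0 3 0 0 0" --pt "0 0 3 0 0 0" --pt "0 0 3 0 0 0" --pt "0 0 0 0 0 0"

```text
clock: 23.12
position: [0.5646, 0.2911, 0.1742]
ee_rot: [-0.62, 0.784, -0.0, -0.0]
ft_force: [0.3, 0.1, -2.1]
grip_width: 0.221
```

```bash
python3 - <<'E'
from h import *
go((0.5643,0.2908,0.168),166.8)
E
```

```text
t23.12 tcp [0.5646 0.2911 0.1742] jawaz 166.7 shift [0.3 0.2 6.2] rot [-0.  -0.  -0.1] q [ 0.23  0.66 -1.15  1.46  0.6   1.4   1.97] F [ 0.3  0.1 -2.1] M [-0.04  0.05  0.01] grip 0.221
```

>>> step_arm --pt "0 0 2 0 0 0" --pt "0 0 2 0 0 0" --pt "0 0 0 0 0 0"

```text
clock: 23.5
position: [0.5646, 0.2911, 0.17]
ee_rot: [-0.62, 0.784, -0.0, -0.0]
ft_force: [-0.0, -0.1, -3.8]
grip_width: 0.221
```

>>> step_arm --pt "0 0 2 0 0 0" --pt "0 0 1 0 0 0" --pt "0 0 0 0 0 0"

```text
clock: 23.88
position: [0.5646, 0.2911, 0.1669]
ee_rot: [-0.62, 0.784, -0.0, -0.0]
ft_force: [-0.7, 0.6, -1.9]
grip_width: 0.219
```

>>> step_arm --pt "0 0 1.5 0 0 0" --pt "0 0 1 0 0 0" --pt "0 0 0 0 0 0"

```text
clock: 24.25
position: [0.5648, 0.2913, 0.1651]
ee_rot: [-0.62, 0.784, -0.0, 0.0]
ft_force: [-0.5, -0.8, 0.5]
grip_width: 0.222
```

>>> step_arm --pt "0 0 1 0 0 0" --pt "0 0 0 0 0 0" --pt "0 0 0 0 0 0"

```text
clock: 24.62
position: [0.5649, 0.2914, 0.1651]
ee_rot: [-0.62, 0.784, -0.001, 0.001]
ft_force: [-0.9, -1.7, 0.1]
grip_width: 0.218
```

>>> step_arm --pt "0 0 0.4 0 0 9" --pt "0 0 0.5 0 0 9" --pt "0 0 0.5 0 0 9" --pt "0 0 0.5 0 0 9" --pt "0 0 0 0 0 0"

```text
clock: 25.25
position: [0.566, 0.2915, 0.1631]
ee_rot: [-0.339, 0.941, -0.0, 0.002]
ft_force: [-2.8, -1.1, 2.4]
grip_width: 0.219
```

```bash
python3 - <<'E'
from h import *
go((0.5645,0.2910,0.160),166.8)
E
```

```text
t25.25 tcp [0.566  0.2915 0.1631] jawaz 129.6 shift [1.5 0.6 3.1] rot [ -0.2   0.2 -37.2] q [ 0.17  0.61 -1.02  1.48  0.53  1.34  1.37] F [-2.8 -1.1  2.4] M [-0.33  0.58 -0.06] grip 0.219
```

>>> step_arm --pt "0.7 0.3 0.4 0.1 0 9" --pt "0.4 0.2 0.5 0 0 9" --pt "0.2 0 0.4 0 0 9" --pt "0 0 0 0 0 0"

```text
clock: 25.75
position: [0.5657, 0.2914, 0.1616]
ee_rot: [-0.112, 0.994, -0.0, 0.003]
ft_force: [-2.2, -1.6, 0.9]
grip_width: 0.216
```

```bash
python3 - <<'E'
from h import *
go((0.5645,0.2910,0.160),166.8)
E
```

```text
t25.75 tcp [0.5657 0.2914 0.1616] jawaz 102.8 shift [ 1.3 -0.2  1.6] rot [ -0.3   0.3 -64. ] q [ 0.12  0.57 -0.93  1.49  0.47  1.32  0.94] F [-2.2 -1.6  0.9] M [-0.38  0.47 -0.07] grip 0.216
```

>>> step_arm --pt "0.5 0 0.4 0 0.2 9" --pt "0.3 0 0.5 0 0 9" --pt "0 0 0.5 0 0 9" --pt "0 0 0 0 0 0" --force 110

```text
clock: 26.25
position: [0.5661, 0.2911, 0.1603]
ee_rot: [0.117, 0.993, 0.0, 0.003]
ft_force: [-2.5, -1.0, 2.5]
grip_width: 0.216
```

```bash
python3 - <<'E'
from h import *
go((0.5645,0.2910,0.160),166.8)
im,_=snap('side','s20');crop(im,150,240,160,120,5,'s20c')
E
```

```text
t26.25 tcp [0.5661 0.2911 0.1603] jawaz 76.6 shift [ 1.6 -0.5  0.3] rot [ 0.3  0.2 89.8] q [ 0.07  0.54 -0.85  1.49  0.41  1.3   0.52] F [-2.5 -1.   2.5] M [-0.28  0.33 -0.07] grip 0.216
```

View pics/s20c.png

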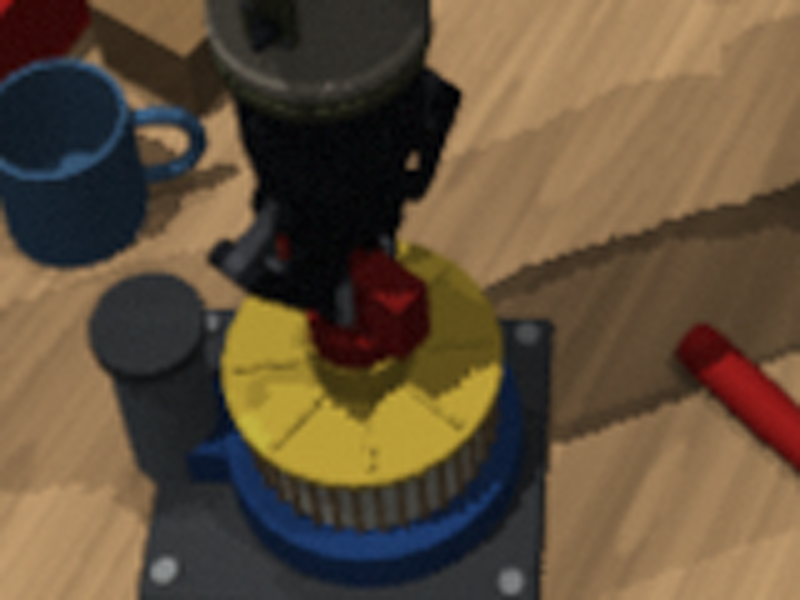

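>>> step_arm --pt "0.7 -0.3 0.3 0 0.2 9" --pt "0.4 0 0.3 0 0 9" --pt "0 0 0 0 0 0" --force 110

```text
clock: 26.68
position: [0.5656, 0.2911, 0.1597]
ee_rot: [0.265, 0.964, 0.001, 0.001]
ft_force: [-1.2, -1.0, 1.6]
grip_width: 0.218
```

```bash
python3 - <<'E'
from h import *
go((0.5645,0.2910,0.158),166.8)
E
```

```text
t26.68 tcp [0.5656 0.2911 0.1597] jawaz 59.3 shift [ 0.9 -0.7  1.7] rot [ 0.2 -0.  72.5] q [ 0.03  0.52 -0.79  1.49  0.38  1.29  0.24] F [-1.2 -1.   1.6] M [-0.32  0.33 -0.06] grip 0.218
```

>>> step_arm --pt "0.5 -0.3 0.3 0 0 9" --pt "0.3 -0.3 0.3 0 0 9" --pt "0 0 0 0 0 0"

```text
clock: 27.05
position: [0.5654, 0.2911, 0.1594]
ee_rot: [0.405, 0.914, 0.002, 0.001]
ft_force: [-1.2, -1.1, 2.3]
grip_width: 0.217
```

```bash
python3 - <<'E'
from h import *
go((0.5645,0.2910,0.158),166.8)
E
```

```text
t27.05 tcp [0.5654 0.2911 0.1594] jawaz 42.2 shift [ 0.5 -0.7  1.4] rot [ 0.3 -0.1 55.4] q [-0.    0.5  -0.74  1.5   0.35  1.27 -0.04] F [-1.2 -1.1  2.3] M [-0.37  0.25 -0.04] grip 0.217
```

>>> step_arm --pt "0.3 -0.3 0.4 0 0 9" --pt "0.3 -0.3 0.4 0 0 9" --pt "0 0 0 0 0 0"

```text
clock: 27.42
position: [0.5652, 0.291, 0.1589]
ee_rot: [0.536, 0.844, 0.002, 0.002]
ft_force: [0.3, -0.8, 3.3]
grip_width: 0.217
```

```bash
python3 - <<'E'
from h import *
go((0.5645,0.2910,0.158),166.8)
im,_=snap('wrist','w21')
go((0.5645,0.2910,0.158),166.8)
E
```

```text
t27.43 tcp [0.5652 0.291  0.1589] jawaz 25.2 shift [ 0.3 -0.6  0.9] rot [ 0.3 -0.1 38.4] q [-0.04  0.49 -0.69  1.5   0.32  1.26 -0.32] F [ 0.3 -0.8  3.3] M [-0.33  0.27 -0.02] grip 0.217
t27.48 tcp [0.5652 0.291  0.1589] jawaz 25.2 shift [ 0.2 -0.6  0.9] rot [ 0.3 -0.1 38.4] q [-0.04  0.49 -0.69  1.5   0.32  1.26 -0.32] F [ 0.9 -1.3  3.6] M [-0.32  0.05  0.05] grip 0.211
```

View pics/w21.png

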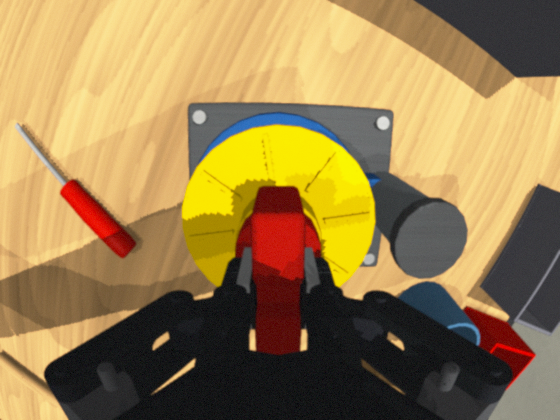

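>>> step_arm --pt "0.2 -0.3 0.2 0 0 9" --pt "0.2 -0.3 0.2 0 0 9" --pt "0 0 0 0 0 0" --pt "0 0 0 0 0 0"

```text
clock: 27.98
position: [0.5649, 0.2908, 0.1582]
ee_rot: [0.653, 0.757, 0.002, 0.001]
ft_force: [0.5, -0.9, 2.6]
grip_width: 0.216
```

```bash
python3 - <<'E'
from h import *
go((0.5645,0.2910,0.158),166.8)
snap('wrist','w22')
go((0.5645,0.2910,0.158),166.8)
E
```

```text
t27.98 tcp [0.5649 0.2908 0.1582] jawaz 8.4 shift [ 0.3 -0.4  0.2] rot [ 0.3 -0.1 21.6] q [-0.07  0.47 -0.63  1.5   0.29  1.26 -0.6 ] F [ 0.5 -0.9  2.6] M [-0.3   0.03 -0.03] grip 0.216
t28.02 tcp [0.5649 0.2908 0.1582] jawaz 8.3 shift [ 0.2 -0.4  0.2] rot [ 0.3 -0.1 21.5] q [-0.07  0.47 -0.63  1.5   0.29  1.26 -0.6 ] F [ 0.1 -0.8  2.6] M [-0.29 -0.08 -0.  ] grip 0.212
```

Analysis of the tightening: while pressing the nut on the hub, the force-versus-height slope was about 2.1 N/mm, close to the spring's 2.5. That puts the filter at about 4 mm now. The nut height also matches the loaded thread flank. I'll release and check by camera.

>>> step_arm --pt "0 0 0 0 0 0" --pt "0 0 0 0 0 0" --pt "0 0 0 0 0 0" --pt "0 0 -10 0 0 0" --pt "0 0 -30 0 0 0" --pt "0 0 -40 0 0 0" --pt "-35 0 -30 0 0 0" --pt "-40 0 0 0 0 0" --pt "-10 0 0 0 0 -8" --pt "0 0 0 0 0 0" --pt "0 0 0 0 0 0" --jaw 75

```text
clock: 29.4
position: [0.5765, 0.2071, 0.2761]
ee_rot: [0.595, 0.803, 0.004, 0.001]
ft_force: [-0.0, 0.2, -0.3]
grip_width: 0.877
```

```bash
python3 - <<'E'
from h import *
go((0.5652,0.2041,0.258),0)
im,_=snap('wrist','w23')
for f in('w11','w23'):
    im,z=load(f)
    for h in(.102,.105,.108):
        P=blob_plane(f,hsvmask(im,(20,120,60),(36,255,255)),h); e=cv2.fitEllipse((P*1000).astype(np.float32)); print(f,h,np.round(e[0],1),np.round(e[1],2))
crop(im,200,20,160,150,5,'w23c')
im,_=snap('side','s23');crop(im,150,240,160,120,5,'s23c')
E
```

```text
t29.40 tcp [0.5765 0.2071 0.2761] jawaz 16.9 shift [  0.4 -11.8  18. ] rot [ 0.4 -0.2 16.9] q [ 0.09  0.35 -0.66  1.41  0.21  1.45 -0.27] F [-0.   0.2 -0.3] M [-0.03  0.08  0.04] grip 0.877
w11 0.102 [564.8 290.9] [131.03 131.26]
w11 0.105 [564.8 290.8] [129.71 129.94]
w11 0.108 [564.7 290.7] [128.39 128.62]
w23 0.102 [564.8 291. ] [129.83 130.3 ]
w23 0.105 [564.7 290.9] [128.6  129.07]
w23 0.108 [564.6 290.8] [127.37 127.83]
```

View pics/w23c.png

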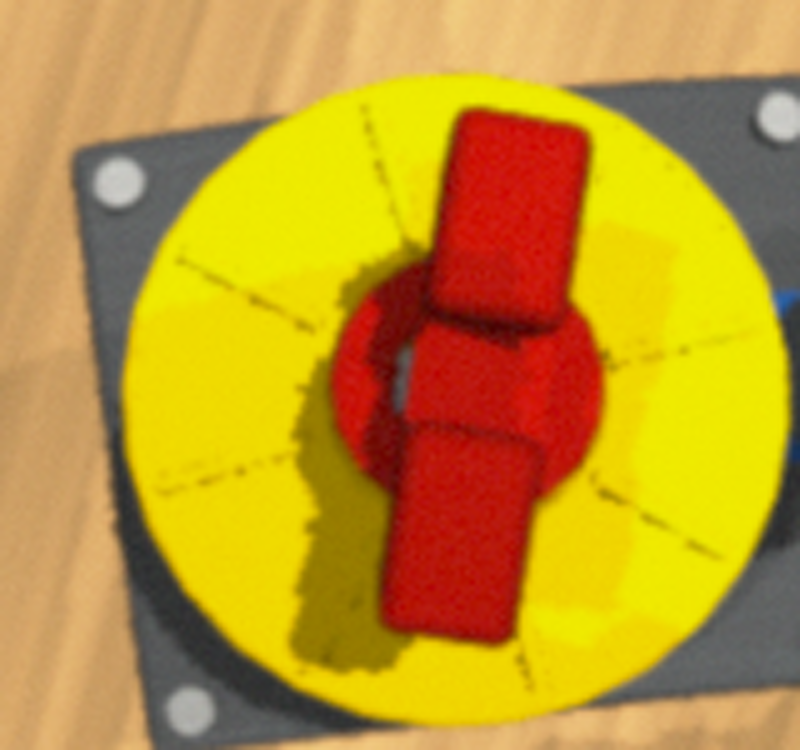

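View pics/s23c.png

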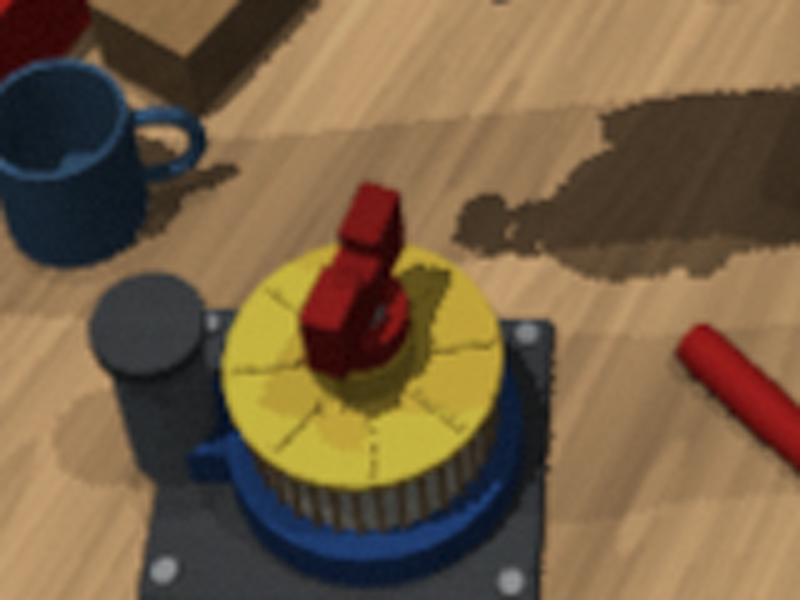

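>>> step_arm --pt "0 -7 9 0.4 0 8.5" --pt "0 -4 9 0 0 8.5" --pt "0 0 0 0 0 0" --pt "0 0 0 0 0 0"

```text
clock: 30.0
position: [0.5647, 0.2078, 0.2574]
ee_rot: [0.708, 0.706, 0.001, -0.002]
ft_force: [0.2, 0.2, 0.1]
grip_width: 0.878
```

```bash
cat > m.py <<'E'
from h import *
import sys
from scipy.optimize import least_squares
def edge(f):
    # subpixel: upscale, mask by hue/sat/blue-channel contrast
    im,z=load(f); big=cv2.resize(im,None,fx=4,fy=4,interpolation=cv2.INTER_LINEAR)
    m=hsvmask(big,(20,150,60),(36,255,255)); c=max(cv2.findContours(m,0,1)[0],key=cv2.contourArea)[:,0,:].astype(float)
    hull=(c+0.5)/4-0.5; P0=np.array([plane(z,u,.105,True)[:2] for u in hull]); 
    ctr=P0.mean(0); r=np.linalg.norm(P0-ctr,axis=1); hull=hull[r>np.median(r)-.004]
    def res(v):  # centre x,y, height with fixed radius
        return [np.linalg.norm(plane(z,u,v[2],True)[:2]-v[:2])-.065 for u in hull[::6]]
    s=least_squares(res,[*ctr,.105],loss='soft_l1',f_scale=.0005); return s.x, np.std(s.fun)
for f in sys.argv[1:]: print(f,edge(f))
E
python3 - <<'E'
from h import *
go((0.5652,0.2041,0.258),0)
snap('wrist','w24')
E
python3 m.py w11 w17 w23 w24
```

```text
t30.00 tcp [0.5647 0.2078 0.2574] jawaz -0.2 shift [-3.7  0.5 -0.6] rot [-0.1 -0.2 -0.2] q [ 0.06  0.33 -0.62  1.46  0.19  1.41 -0.56] F [0.2 0.2 0.1] M [ 0.   -0.05 -0.01] grip 0.878
w11 (array([0.5647794 , 0.29077365, 0.10558176]), np.float64(0.000251276170204801))
w17 (array([0.56472026, 0.29076338, 0.1048747 ]), np.float64(0.0002310100455111009))
w23 (array([0.56481773, 0.29076071, 0.10276102]), np.float64(0.0002599489556003171))
w24 (array([0.56479299, 0.29081362, 0.1026372 ]), np.float64(0.0002529185441176305))
```

```bash
python3 - <<'E'
from h import *
snap('top','t25');snap('wrist','w26')
E
python3 m.py w26
```

```text
w26 (array([0.56481536, 0.29080465, 0.10268192]), np.float64(0.00025784028829434566))
```

View pics/t25.png

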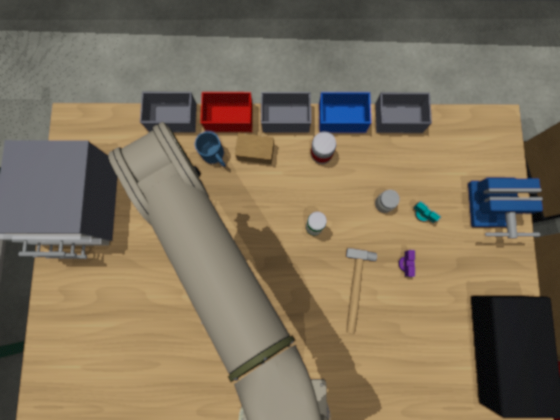

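View pics/w26.png

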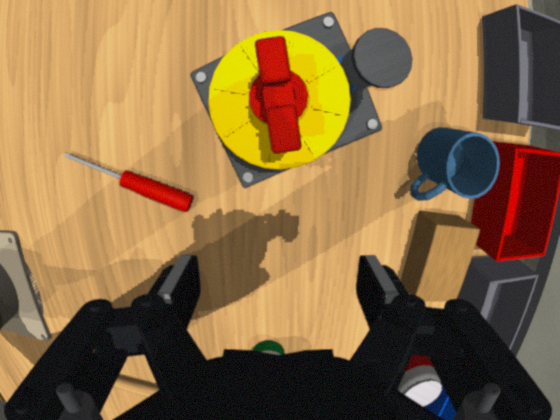

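The top view shows the spray can (317,222), jar (388,201), both look-alikes, hammer, tin, mug and carton unmoved. The wrist view shows the screwdriver where it was, the cap flat and the nut upright on it, and the cap height steady.

```bash
python3 -c "
from workcell import manip
print(manip.hand_in())"
```

```text
the job is handed in; nothing more can be done
None
```

The dust filter is closed up and handed in at about 30 s. I seated the yellow cap flat over the stud. I then set the red wing nut on the thread, turned it about 158° clockwise in one grasp, and let go.

**How far it is squeezed:** The cap sits 2.2 to 2.9 mm lower than when it was only resting. That puts the seal at about 3.2 to 3.9 mm pressed. The pressing force during tightening suggested about 4.1 mm. Both are inside the 3 to 5 mm band, but the lower camera figure is near its edge. The wrist torque stayed too small to confirm the tightness.

**After letting go:** The cap's measured height did not change between two later pictures. The robot touches nothing, and in the final views the other things stand where they were.

**Measurements that disagreed:**
- Heights from the top and side cameras came out 3 to 8 mm low.
- The hub height worked out from the grasp was about 2 mm below the stated 134 mm.

For that reason I relied on the wrist camera, the contact forces and the thread geometry.

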